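# Clear the strop board off the shoe-care bench

## Task

The strop board is lying on the bench with the wax tin's lid on it. First put the lid back on its tin so that it sits level and fully home, then stand the board on its short end inside the board stand, foot down on the stand's floor behind the front lip and between the side cheeks, leaning back at rest against the steel bar; set it down gently, do not drop it, and leave the other things on the bench where they are. The cheeks leave no room for fingers at the board's side edges, so it has to go in held by its faces: the wooden chest is there to prop it on while you change grip.

Things in the scene. Friction and masses are not known exactly. Their poses are not given: they have to be found in the camera images.
- board: strop board: flat wooden slab 180 x 64 x 14 mm, about 0.3 kg, with a brown leather face. Origin at the centre of its underside; x along the 180 mm length, y along the 64 mm width, z out of the leather face. It starts flat on the bench, leather up; its two ends are alike and either may be the foot, either face may be to the front.
- board_mid (a point): the middle of the board's volume (7 mm above the board's origin along its z), axes as the board
- lid: lid of the wax tin: black disc 80 mm across and 5 mm thick, with a round plug 57 mm across and 6 mm deep below it and an upright round knob 22 mm across and 25 mm high on top. Origin at the centre of the plug's underside, z up along the knob: disc from z = 6 to 11 mm, knob from 11 to 36 mm. It starts lying on the board on its plug.
- tin: open round black wax tin, loose, 72 mm across, 40 mm high, wall 4 mm (mouth 64 mm across). Origin at the centre of its underside, z up. With the lid home, the lid's disc lies on the rim and the lid's origin is 34 mm above the tin's.
- rack: wooden board stand, fixed. Origin at the centre of its underside; x to its back (front faces -x), z up. Floor top at z = 12 mm. Front lip: x from -57 to -45 mm, top z = 26 mm. Side cheeks: inner faces at y = -40 and +40 mm, 10 mm thick, x from -55 to 70 mm, up to z = 180 mm. The front is open above the lip, the back open above and below the bar.
- rack_bar (a point): middle of the stand's round steel bar, 12 mm thick, that runs along the stand's y between the cheeks (at x = 15.5, z = 122 mm in the stand's frame; axes as the stand). A board with its foot against the lip leans on it about 20 degrees from upright.
- chest: dark wooden chest, closed, fixed to the bench: 110 (x) x 150 (y) x 100 mm high, with plain flat faces. Origin at the centre of its underside, front face at x = -55 mm. A prop to lean the board on while changing grip.
- cream_jar: bystander: small jar, 48 mm across, 55 mm high; origin at the centre of its underside
- dye_bottle: bystander: small amber bottle, 40 mm across, 85 mm high; origin at the centre of its underside
- brush: bystander: brush 170 mm long lying on the bench along its x
- hammer: bystander: hammer 220 mm long lying on the bench along its x
- last: bystander: wooden shoe last 235 mm long, about 105 mm high, lying along its x
- wax_can: bystander: flat closed can, 68 mm across, 30 mm high; origin at the centre of its underside
Not all that is in view belongs to the job. Leave any red look-alike of the lid alone.

How it is judged:
By the outcome, as a careful person would: the job done as asked, in the order asked, and still so for the second after the job is handed in, with the robot touching nothing.
It also fails if it takes over 72 s, if anything falls off the work surface, if the arm or the gripper's body presses on something with over 40 N, if the wrist force passes 120 N, or if a joint passes its speed limit or range.

## Robot

A 6-joint arm with a two-finger parallel gripper is mounted at the origin on the work surface. World frame = base frame: x ahead of the robot, y to its left, z up, the work surface at z = 0. Lengths are in mm, angles in rad, forces in N, time in s.
With the tool pointing down it reaches from about 350 to 975 mm from the base axis. Payload 7.1 kg.
Tool frame: the origin (TCP) lies midway between the tips of the shut fingers; the grasp point (between the pads) lies 19 mm behind it; z points along the fingers, y is the line along which they close (so a half turn about z gives the same grasp; the last joint's range is limited). The gripper opens to 88 mm and grips with 3 to 60 N. Pads are 20 mm wide; open, the fingers measure 115 mm over their backs; the gripper's body (75 mm by 178 mm) begins 61 mm behind the grasp point.
Start: joints at [-1.231, 0.423, 1.63, -0, 1.089, -0.019], TCP at [219.486, -585.176, 222.675] pointing down, gripper open.
Joint ranges: [-3, 3], [-0.9, 2.11], [0.09, 2.58], [-1.31, 4.45], [0.11, 2.69], [-2.54, 2.54]. Speed limits (rad/s): [2.39, 2.39, 3.01, 3.14, 3.14, 3.14].

## Interface

Orientations are given as a rotation vector (axis times angle).
In Python, from workcell import get_obs, get_image, camera_params, close_job gives the robot as it stands.
- The arm moves only by the shell command python3 -m creep 'ROWS' [OPENING]. ROWS is a JSON object of lists of equal length, an entry for each row: "delta_pos": the shift along the tool's x, y, z in m, a list of three; "twist": the turn, a rotation vector about the tool's x, y, z in degrees, a list of three. A call has 1 to 20 rows; each row shifts and turns the commanded pose from where the row before left it, along the tool's axes as they then stand; what a row does not reach is not made up. A row lasts 1/12 s, in which the tool goes at most 41.7 mm and 7.16 degrees, less where a joint would pass 70% of its speed; a pose out of reach is approached as far as the arm can. A call with a gripper value outside its range is refused whole. OPENING is the opening, from 0 (shut) to 1 (fully open), set as the call begins (- or left out, the last holds). The fingers move at their own pace and stop on an object; the grip force is fixed at half the most. Time passes only in rows, so rows that do not move let the fingers close. It gives the time, the measured TCP pose, the force, the opening and the grip force at its end, in the units of the state.
- get_obs(): the state, without advancing time (a new reading comes with each control period).
- get_image(name): name is "side" or "top"; returns (picture, depth): 400x640x3 uint8, red, green, blue; 400x640 float32, mm along the optical axis (not along the pixel's ray), 0 where there is no reading.
- camera_params(name): a dict with "camera_matrix" (3x3 intrinsics, pixels), "extrinsics" (4x4, takes a point from camera to world coordinates). Camera axes: x right, y down, z forward; pixel columns grow to the right and rows downward; lengths in mm; the calibration is good to about 2 mm. A picture is of the moment at which its call begins. camera_params takes no time and is no camera call.
- close_job(): hands the job in; it is judged then, once.
The state is a dict: "t": time; "qpos": joint angles; "qvel": joint speeds; "joint_torque": joint torques, N m; "ee_pos": TCP position; "orientation": TCP orientation; "ft_force": force on the tool from outside, world axes, zero at the start; "moment": the same for the moment, N m; "width": finger opening in mm; "grasp_force": force on a finger pad.
Only numpy, scipy, OpenCV 4.12 (cv2) and the standard library are available. Lean on these libraries where they do the work, as an engineer would, in place of code of your own. Each camera call takes 0.05 s, during which the arm holds its last target. There are 200 camera calls.

## Working session

There is one attempt and no reset: what is moved stays moved. The work goes in short steps, Python scripts to look and compute and a shell command to move; the robot and the scene stay as the last step left them, time stands still between calls to the robot, and variables do not carry over. Pictures are saved under pics/ and viewed, at most 11 in all, crops included, and the job is handed in when it is done.

```bash
ls; mkdir -p pics; python3 - <<'E'
from workcell import *
import cv2,numpy as np
for n in("side","top"):
    im,d=get_image(n); cv2.imwrite(f"pics/{n}0.png",im[:,:,::-1]); np.savez(f"{n}0.npz",im=im,d=d)
    p=camera_params(n); print(n,np.round(p["camera_matrix"],1).tolist(),np.round(p["extrinsics"],3).tolist())
o=get_obs();print(o)
E
```

```text
pics
side [[430.1, 0.0, 318.0], [0.0, 430.1, 198.3], [0.0, 0.0, 1.0]] [[-0.758, -0.323, 0.566, -148.264], [-0.652, 0.368, -0.663, 811.442], [0.006, -0.872, -0.489, 696.052], [0.0, 0.0, 0.0, 1.0]]
top [[420.5, 0.0, 315.4], [0.0, 420.5, 197.9], [0.0, 0.0, 1.0]] [[0.017, -0.998, 0.061, 447.091], [-1.0, -0.018, -0.016, 10.779], [0.017, -0.06, -0.998, 1516.501], [0.0, 0.0, 0.0, 1.0]]
{'t': 0.1, 'qpos': array([-1.23098212e+00,  4.23742665e-01,  1.63059764e+00,  4.99964188e-05,
        1.08859449e+00, -1.89969781e-02]), 'qvel': array([ 0.00294409, -0.00248866, -0.0011049 ,  0.00082901,  0.00032021,
        0.00029017]), 'joint_torque': array([-2.50178391e-04, -5.45614779e+01, -2.74325341e+01,  6.44705608e-02,
        1.88158936e-02, -4.91836886e-05]), 'ee_pos': array([ 219.350198  , -584.71743349,  221.9992754 ]), 'orientation': array([-3.08986578e+00, -5.60327121e-01,  2.67954137e-04]), 'ft_force': array([-0.39918154, -0.82876806,  0.49286615]), 'moment': array([0.0094565, 0.0099937, 0.0505369]), 'grasp_force': 0.0, 'width': 87.30415271283984}
```

View pics/top0.png

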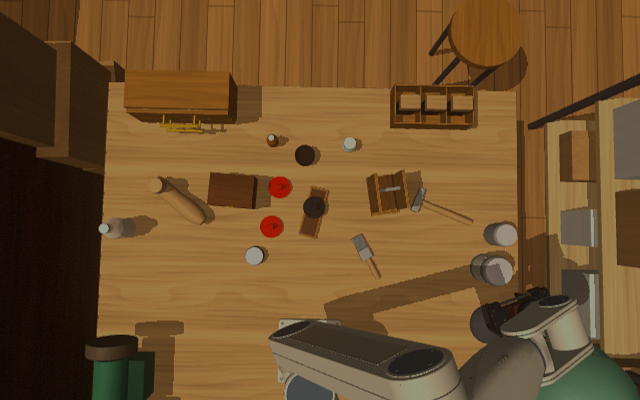

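View pics/side0.png

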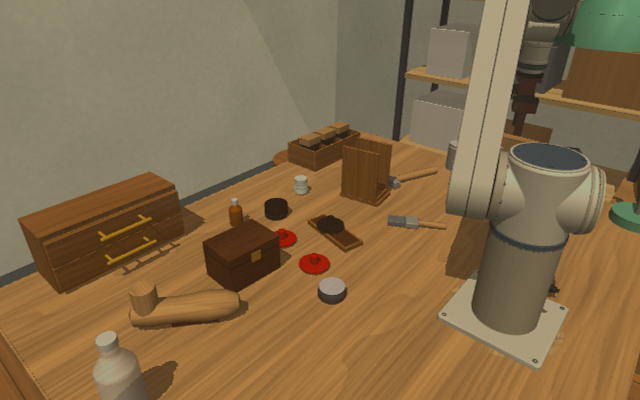

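The top view shows the board at (314,212) with a black disc on it at (314,207), the open black tin at (305,155), the chest at (232,190) and the rack at (387,193). The lid candidates are the black one at (314,207) and the red ones at (280,187) and (271,226). The black one on the board fits the description. I'll confirm that in a crop and measure from both views.

```bash
cat > h.py <<'E'
import numpy as np,cv2
from workcell import *
def cloud(n,d):
    p=camera_params(n);K=p["camera_matrix"];E=p["extrinsics"]
    v,u=np.mgrid[:400,:640]
    P=np.stack([(u-K[0,2])*d/K[0,0],(v-K[1,2])*d/K[1,1],d],-1)
    W=P@np.array(E)[:3,:3].T+np.array(E)[:3,3]; W[d<=0]=np.nan
    return W
def ray(n,u,v,z):
    p=camera_params(n);K=p["camera_matrix"];E=np.array(p["extrinsics"])
    r=E[:3,:3]@np.array([(u-K[0,2])/K[0,0],(v-K[1,2])/K[1,1],1]);c=E[:3,3]
    return c+r*(z-c[2])/r[2]
def grab(tag=None):
    o={}
    for n in("side","top"):
        im,d=get_image(n);o[n]=(im,cloud(n,d))
        if tag:cv2.imwrite(f"pics/{n}{tag}.png",im[:,:,::-1]);np.savez(f"{n}{tag}.npz",im=im,d=d)
    return o
def load(tag):
    o={}
    for n in("side","top"):
        z=np.load(f"{n}{tag}.npz");o[n]=(z["im"],cloud(n,z["d"]))
    return o
E
python3 - <<'E'
from h import *
o=load(0)
b=o["side"][0][150:300,190:400,::-1]; t=o["top"][0][130:280,190:430,::-1]
c=np.vstack([np.pad(cv2.resize(b,None,fx=2,fy=2,interpolation=2),((0,0),(0,60),(0,0))),cv2.resize(t,None,fx=2,fy=2,interpolation=2)]);cv2.imwrite("pics/crop1.png",c)
np.set_printoptions(precision=1,suppress=True)
for n,pts in dict(top=[(314,207),(320,193),(305,232),(305,155),(297,152),(232,190),(387,193),(350,250),(280,187)],side=[(330,224),(350,240),(276,205),(276,213),(243,235),(314,258)]).items():
    im,W=o[n]
    for u,v in pts: print(n,u,v,W[v,u],im[v,u])
E
```

```text
top 314 207 [504.5  -7.8  53.1] [46 33 24]
top 320 193 [556.7 -28.9  12.9] [84 48 20]
top 305 232 [416.4  22.2  14.4] [85 51 27]
top 305 155 [691.4  27.3  22.4] [47 31 20]
top 297 152 [702.   56.2  20.3] [42 27 18]
top 232 190 [555.  270.   99.6] [81 45 19]
top 387 193 [ 561.5 -270.7    8.5] [85 53 20]
top 350 250 [ 354.3 -140.8   -3. ] [157 115  62]
top 280 187 [573.7 113.2  34.9] [161  22   2]
side 330 224 [498.4   0.7  30.7] [45 34 18]
side 350 240 [423.    4.7  11.8] [77 43 18]
side 276 205 [703.1  15.8  21.7] [48 32 19]
side 276 213 [667.   51.2  23.1] [46 35 23]
side 243 235 [560.8 264.   99.5] [78 45 22]
side 314 258 [428.2 150.5  30.5] [122  29  14]
```

View pics/crop1.png

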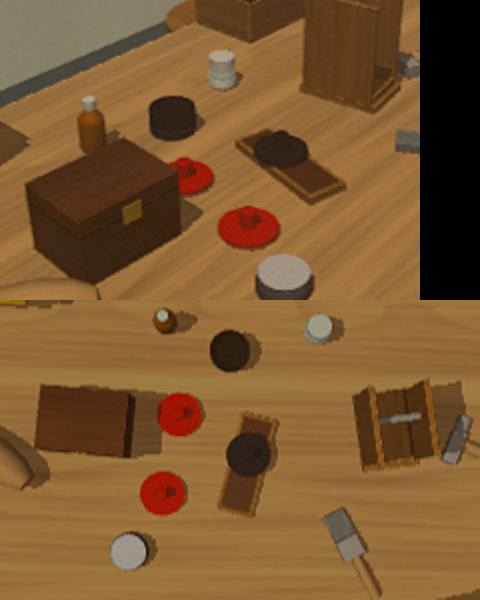

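The crop confirms the lid: a black disc with a knob, lying on the board at (314,207). The two red ones are decoys, and the black open tin is at (305,155). Next I'll measure everything.

```bash
cat > m.py <<'E'
from h import *
np.set_printoptions(precision=1,suppress=True)
o=load(0)
def reg(n,x0,x1,y0,y1,z0,z1,m=None):
    im,W=o[n]
    with np.errstate(all='ignore'):
        k=(W[...,0]>x0)&(W[...,0]<x1)&(W[...,1]>y0)&(W[...,1]<y1)&(W[...,2]>z0)&(W[...,2]<z1)
    if m is not None:k&=m(im.astype(int))
    return W[k],k
def circ(P):
    A=np.c_[P[:,:2],np.ones(len(P))];s=np.linalg.lstsq(A,(P[:,:2]**2).sum(1),rcond=None)[0]
    c=s[:2]/2;return c,np.sqrt(s[2]+c@c)
for n in("top","side"):
    print("==",n)
    P,_=reg(n,360,420,-20,20,-30,30);
    P,_=reg(n,320,380,60,140,-30,30);print("bench z",np.median(P[:,2]),P[:,2].std())
    dark=lambda im:(im.max(2)<60)
    P,k=reg(n,440,570,-60,50,20,70,dark);print("lid",len(P),cv2.minEnclosingCircle(P[:,:2].astype(np.float32)),np.median(P,0))
    Q=P[P[:,2]>38];print(" knob",len(Q),Q.mean(0),np.percentile(Q[:,2],[10,50,90]))
    Q=P[P[:,2]<33];print(" disc",len(Q),Q.mean(0),circ(Q) )
    cs,_=cv2.findContours(k.astype(np.uint8),0,1);c=max(cs,key=cv2.contourArea);e=cv2.fitEllipse(c);print(" ell",e,ray(n,*e[0],25))
    P,k=reg(n,640,760,-30,90,8,60,dark);
    Q=P[(P[:,2]>35)];print("tin rim",len(Q),cv2.minEnclosingCircle(Q[:,:2].astype(np.float32)) if len(Q) else 0,np.percentile(P[:,2],[50,90,98]), circ(Q))
    cs,_=cv2.findContours(k.astype(np.uint8),0,1);c=max(cs,key=cv2.contourArea);e=cv2.minEnclosingCircle(c);print(" ell",e,ray(n,*e[0],40),cv2.boundingRect(c))
    P,k=reg(n,400,620,-80,80,7,60,lambda im:im[...,0]<125);r=cv2.minAreaRect(P[:,:2].astype(np.float32));print("board",r,cv2.boxPoints(r).tolist(),np.median(P[P[:,2]<20][:,2]))
    P,k=reg(n,460,660,160,370,85,120);r=cv2.minAreaRect(P[:,:2].astype(np.float32));print("chest top",r,cv2.boxPoints(r).tolist(),np.median(P[:,2]))
    P,k=reg(n,440,680,-370,-180,150,200);r=cv2.minAreaRect(P[:,:2].astype(np.float32));print("cheek tops",r,cv2.boxPoints(r).tolist(),np.median(P[:,2]))
    P,k=reg(n,440,700,-370,-180,105,150,lambda im:(im.max(2)-im.min(2)<35)&(im.max(2)>80));print("bar",len(P),P.mean(0) if len(P) else 0,P[[0,-1]] if len(P) else 0)
    P,k=reg(n,380,700,60,200,6,40,lambda im:(im[...,0]>100)&(im[...,1]<45))
    for h in (0,1):
        Q=P[(P[:,0]>505)==h];print("red",cv2.minEnclosingCircle(Q[:,:2].astype(np.float32)))
E
python3 m.py
```

```text
== top
bench z -0.3420758839657765 3.366468345476793
lid 353 ((507.44061279296875, -7.9490275382995605), 39.205780029296875) [506.   -7.8  25.6]
 knob 31 [507.1  -7.5  47.5] [42.7 47.6 53.1]
 disc 321 [506.7  -8.   25.4] (array([507. ,  -8.1]), np.float64(28.484398252723288))
 ell ((314.01214599609375, 206.67218017578125), (20.463363647460938, 20.99094009399414), 43.545021057128906) [506.8  -8.2  25. ]
tin rim 47 ((690.5155029296875, 28.983394622802734), 34.907962799072266) [24.2 38.7 43.1] (array([691.2,  28.9]), np.float64(33.07407471383561))
 ell ((304.6448669433594, 155.13551330566406), 10.141833305358887) [688.   28.4  40. ] (295, 145, 20, 21)
board ((492.1800842285156, -2.6000289916992188), (78.41764068603516, 177.5127410888672), 71.96286010742188) [[395.64520263671875, -12.400035858154297], [564.4342041015625, -67.36390686035156], [588.7149658203125, 7.199977874755859], [419.92596435546875, 62.163848876953125]] 14.058098950459907
chest top ((557.1844482421875, 275.5977478027344), (151.82554626464844, 113.77629852294922), 86.25370025634766) [[495.4577941894531, 203.564208984375
[... 1589 characters left out ...]
125, 278.2888488769531), (152.80517578125, 114.88209533691406), 85.80418395996094) [[490.87408447265625, 206.29373168945312], [605.4483032226562, 197.88833618164062], [616.6283569335938, 350.2839660644531], [502.05413818359375, 358.6893615722656]] 99.2113375224555
cheek tops ((557.86865234375, -249.37884521484375), (126.94033813476562, 107.18804168701172), 8.947053909301758) [[486.8357238769531, -206.30792236328125], [503.5057678222656, -312.1917724609375], [628.901611328125, -292.44976806640625], [612.2315673828125, -186.56591796875]] 166.73899193518827
bar 0 0 0
red ((434.2818298339844, 147.58700561523438), 41.61216735839844)
red ((573.2772827148438, 118.99362182617188), 40.18574142456055)
```

```bash
cat > g.py <<'E'
# usage: g.py x y z [zdir xyz, ydir xyz] -> pure shift in present tool axes (mm) and turn (deg, tool axes); order shift then turn
import sys
from h import *
from scipy.spatial.transform import Rotation as R
np.set_printoptions(precision=2,suppress=True)
a=list(map(float,sys.argv[1:]));s=get_obs();r=R.from_rotvec(s["orientation"])
M=r.as_matrix();print("t",s["t"],"tcp",s["ee_pos"],"q",s["qpos"],"w",s["width"],"gf",s["grasp_force"],"F",s["ft_force"]);print("tool axes x,y,z",M.T.tolist() if 0 else np.round(M.T,3).ravel())
if len(a)>=3: print("shift(tool, mm)",M.T@(np.array(a[:3])-s["ee_pos"]))
if len(a)>=9:
    z=np.array(a[3:6]);z/=np.linalg.norm(z);y=np.array(a[6:9]);y-=z*(y@z);y/=np.linalg.norm(y)
    for sg in(1,-1):
        T=np.c_[np.cross(sg*y,z),sg*y,z];print("turn(tool,deg)",np.degrees((r.inv()*R.from_matrix(T)).as_rotvec()))
E
python3 g.py 505 -6 120 0 0 -1 .3 .95 0
```

```text
t 0.1 tcp [ 219.35 -584.72  222.  ] q [-1.23  0.42  1.63  0.    1.09 -0.02] w 87.30415271283984 gf 0.0 F [-0.4  -0.83  0.49]
tool axes x,y,z [ 0.94  0.35  0.    0.35 -0.94 -0.   -0.    0.   -1.  ]
shift(tool, mm) [ 470.66 -441.43  102.62]
turn(tool,deg) [  -0.03   -0.1  -141.92]
turn(tool,deg) [-0.08  0.02 38.08]
```

```bash
python3 -m creep '{"delta_pos":[[0.0235,-0.0221,0],[0.0235,-0.0221,0],[0.0235,-0.0221,0],[0.0235,-0.0221,0],[0.0235,-0.0221,0],[0.0235,-0.0221,0],[0.0235,-0.0221,0],[0.0235,-0.0221,0],[0.0235,-0.0221,0],[0.0235,-0.0221,0],[0.0235,-0.0221,0],[0.0235,-0.0221,0],[0.0235,-0.0221,0],[0.0235,-0.0221,0],[0.0235,-0.0221,0],[0.0235,-0.0221,0],[0.0235,-0.0221,0],[0.0235,-0.0221,0],[0.0235,-0.0221,0],[0.0235,-0.0221,0]],"twist":[[0,0,0],[0,0,0],[0,0,0],[0,0,0],[0,0,0],[0,0,0],[0,0,0],[0,0,0],[0,0,0],[0,0,0],[0,0,0],[0,0,0],[0,0,0],[0,0,0],[0,0,0],[0,0,0],[0,0,0],[0,0,0],[0,0,0],[0,0,0]]}' 1 
python3 -m creep '{"delta_pos":[[0,0,0.017],[0,0,0.017],[0,0,0.017],[0,0,0.017],[0,0,0.017],[0,0,0.017]],"twist":[[0,0,6.4],[0,0,6.4],[0,0,6.4],[0,0,6.4],[0,0,6.4],[0,0,6.4]]}'
python3 g.py 505 -6 29 0 0 -1 .3 .95 0
```

```text
t: 1.77
ee_pos: [504.5, -4.7, 222.5]
orientation: [-3.091, -0.561, 0.001]
ft_force: [0.8, -0.1, -0.9]
width: 87.6
grasp_force: 0.0
t: 2.27
ee_pos: [504.1, -6.2, 119.7]
orientation: [3.102, -0.495, -0.001]
ft_force: [-0.4, -0.3, -0.3]
width: 87.8
grasp_force: 0.0
t 2.2667 tcp [504.1   -6.17 119.7 ] q [-0.04  0.4   1.97  0.    0.77  1.85] w 87.82336567711725 gf 0.0 F [-0.44 -0.31 -0.31]
tool axes x,y,z [ 0.95 -0.31 -0.   -0.31 -0.95  0.   -0.    0.   -1.  ]
shift(tool, mm) [ 0.83 -0.45 90.7 ]
turn(tool,deg) [  0.03  -0.01 179.38]
turn(tool,deg) [ 0.    0.02 -0.62]
```

```bash
python3 -m creep '{"delta_pos":[[0,0,0.02],[0,0,0.02],[0,0,0.02],[0,0,0.015],[0,0,0.01],[0,0,0.0055],[0,0,0]],"twist":[[0,0,0],[0,0,0],[0,0,0],[0,0,0],[0,0,0],[0,0,0],[0,0,0]]}'
python3 -m creep '{"delta_pos":[[0,0,0],[0,0,0],[0,0,0],[0,0,0],[0,0,0],[0,0,0],[0,0,0],[0,0,0],[0,0,0],[0,0,0]],"twist":[[0,0,0],[0,0,0],[0,0,0],[0,0,0],[0,0,0],[0,0,0],[0,0,0],[0,0,0],[0,0,0],[0,0,0]]}' 0
python3 g.py 689.5 30.5 140
```

```text
t: 2.85
ee_pos: [503.7, -6.3, 29.2]
orientation: [3.103, -0.487, -0.003]
ft_force: [0.0, -0.2, -0.3]
width: 87.9
grasp_force: 0.0
t: 3.68
ee_pos: [504.3, -6.3, 30.2]
orientation: [-3.104, 0.487, 0.0]
ft_force: [-0.1, -0.1, 0.3]
width: 24.3
grasp_force: 0.0
t 3.6833 tcp [504.33  -6.29  30.18] q [-0.04  0.57  1.99  0.    0.58  1.85] w 24.253291702216398 gf 0.0 F [-0.09 -0.13  0.33]
tool axes x,y,z [ 0.95 -0.31 -0.   -0.31 -0.95 -0.   -0.    0.   -1.  ]
shift(tool, mm) [ 164.99  -91.75 -109.82]
```

```bash
python3 -m creep '{"delta_pos":[[0,0,0],[0,0,0],[0,0,0],[0,0,-0.005],[0,0,-0.015],[0,0,-0.02],[0,0,-0.02],[0,0,-0.02],[0,0,-0.02],[0,0,-0.005],[0,0,0]],"twist":[[0,0,0],[0,0,0],[0,0,0],[0,0,0],[0,0,0],[0,0,0],[0,0,0],[0,0,0],[0,0,0],[0,0,0],[0,0,0]]}'
python3 -m creep '{"delta_pos":[[0.008,-0.0045,0],[0.016,-0.009,0],[0.025,-0.014,0],[0.025,-0.014,0],[0.025,-0.014,0],[0.025,-0.014,0],[0.025,-0.014,0],[0.012,-0.006,0],[0.004,-0.002,0],[0,0,0],[0,0,0]],"twist":[[0,0,0],[0,0,0],[0,0,0],[0,0,0],[0,0,0],[0,0,0],[0,0,0],[0,0,0],[0,0,0],[0,0,0],[0,0,0]]}'
cat > m2.py <<'E'
from h import *
import sys
np.set_printoptions(precision=1,suppress=True)
o=grab(sys.argv[1]);s=get_obs();print(s["ee_pos"],s["width"],s["grasp_force"])
o0=load(0)
dk=lambda im:im.max(2)<60
for n in o:
    im,W=o[n];
    near=(np.hypot(W[...,0]-690,W[...,1]-30)<60)
    k=dk(im)&near&(W[...,2]>95);P=W[k]
    # lid disc about z=tcp-?; show heights
    if len(P):
        print(n,"air dark",len(P),np.percentile(P[:,2],[5,25,50,75,95]))
        zz=np.median(P[:,2]);Q=P[P[:,2]<s["ee_pos"][2]+3]
        print("  lid circle",cv2.minEnclosingCircle(Q[:,:2].astype(np.float32)),Q.mean(0))
E
python3 m2.py a
python3 - <<'E'
import cv2,numpy as np
a=cv2.imread('pics/sidea.png')[120:270,180:400];b=cv2.imread('pics/topa.png')[110:260,240:400]
cv2.imwrite('pics/crop2.png',np.hstack([cv2.resize(a,None,fx=2,fy=2),cv2.resize(b,None,fx=2,fy=2)]))
E
```

```text
t: 4.6
ee_pos: [505.4, -6.3, 136.7]
orientation: [-3.103, 0.487, -0.005]
ft_force: [0.0, -0.2, 0.2]
width: 21.6
grasp_force: 30.0
t: 5.52
ee_pos: [688.1, 30.2, 133.4]
orientation: [3.103, -0.487, -0.005]
ft_force: [0.4, 1.1, 0.2]
width: 21.6
grasp_force: 30.0
[688.   30.1 134.4] 21.33319495371734 29.999909698963165
side air dark 988 [126.9 153.5 236.9 281.6 338.3]
  lid circle ((688.2498779296875, 31.601083755493164), 42.0862922668457) [678.9  39.3 128.1]
top air dark 135 [129.1 234.  238.7 258.5 496.6]
  lid circle ((685.5162963867188, 29.64461898803711), 37.51217269897461) [680.5  40.2 128.5]
```

View pics/crop2.png

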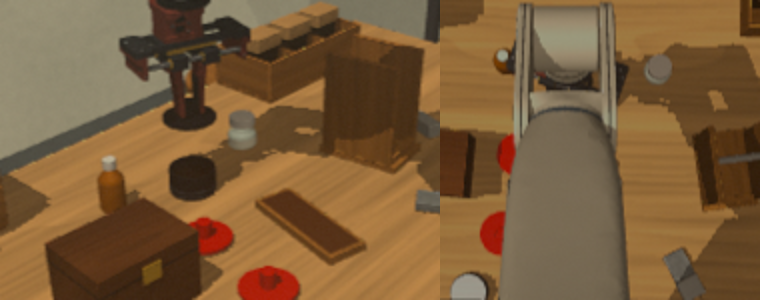

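```bash
python3 g.py 689.5 30.3 62; python3 -m creep '{"delta_pos":[[0.001,-0.0005,0.01],[0,0,0.02],[0,0,0.02],[0,0,0.013],[0,0,0.007],[0,0,0.002],[0,0,0]],"twist":[[0,0,0],[0,0,0],[0,0,0],[0,0,0],[0,0,0],[0,0,0],[0,0,0]]}'
python3 - <<'E'
from h import *
o=grab("b");s=get_obs();print(s["ee_pos"])
im,W=o["side"]
cv2.imwrite("pics/crop3.png",cv2.resize(im[150:230,230:330,::-1],None,fx=6,fy=6,interpolation=0))
for v in range(185,222):
    k=np.where((im[v,250:310].max(1)<62))[0]+250
    if len(k):print(v,k.min(),k.max(),(k.min()+k.max())/2)
n="side"
E
```

```text
t 5.6167 tcp [688.02  30.07 134.38] q [ 0.03  0.61  1.53 -0.    1.    1.91] w 21.33319495371734 gf 29.999909698963165 F [ 0.14 -0.27 -0.14]
tool axes x,y,z [ 0.95 -0.31 -0.   -0.31 -0.95  0.   -0.   -0.   -1.  ]
shift(tool, mm) [ 1.48 -0.72 72.38]
t: 6.2
ee_pos: [690.3, 30.4, 62.8]
orientation: [3.103, -0.487, -0.001]
ft_force: [-0.2, -0.8, -1.2]
width: 21.5
grasp_force: 30.0
[691.22411088  30.42267166  64.0531655 ]
185 267 281 274.0
186 268 281 274.5
187 268 280 274.0
188 268 281 274.5
189 268 281 274.5
190 268 281 274.5
191 268 281 274.5
192 268 280 274.0
193 268 282 275.0
194 267 284 275.5
195 265 286 275.5
196 264 287 275.5
197 263 287 275.0
198 263 287 275.0
199 263 287 275.0
200 263 287 275.0
201 263 286 274.5
202 263 286 274.5
203 264 286 275.0
204 265 286 275.5
205 265 287 276.0
206 265 287 276.0
207 265 287 276.0
208 265 287 276.0
209 265 287 276.0
210 265 287 276.0
211 265 287 276.0
212 265 287 276.0
213 265 287 276.0
214 265 287 276.0
215 266 286 276.0
216 266 286 276.0
217 267 284 275.5
218 268 282 275.0
219 272 279 275.5
```

View pics/crop3.png

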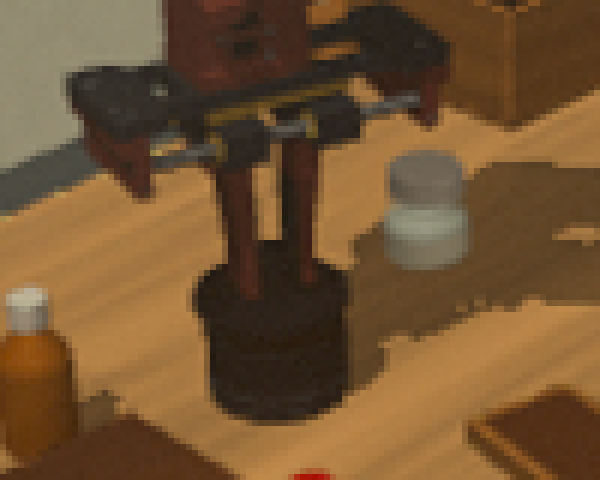

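```bash
python3 - <<'E'
from h import *
p=camera_params("side");K=np.array(p["camera_matrix"]);E=np.linalg.inv(np.array(p["extrinsics"]))
for P in [(690,30,53),(690,30,20),(690,30,0),(690,30,40),(695,30,20),(690,35,20)]:
    q=K@(E[:3,:3]@P+E[:3,3]);print(P,q[:2]/q[2])
E
```

```text
(690, 30, 53) [275.25828478 199.28040657]
(690, 30, 20) [275.7192504  208.61877609]
(690, 30, 0) [275.99319269 214.16837509]
(690, 30, 40) [275.44122922 202.98654577]
(695, 30, 20) [274.58027313 208.07383036]
(690, 35, 20) [274.55160033 209.24367593]
```

```bash
python3 -m creep '{"delta_pos":[[-0.001,0.001,0],[0,0,0.002],[0,0,0.002],[0,0,0.002],[0,0,0.002],[0,0,0]],"twist":[[0,0,0],[0,0,0],[0,0,0],[0,0,0],[0,0,0],[0,0,0]]}'
python3 -m creep '{"delta_pos":[[0,0,0.001],[0,0,0.001],[0,0,0.001],[0,0,0]],"twist":[[0,0,0],[0,0,0],[0,0,0],[0,0,0]]}'; python3 g.py
```

```text
t: 6.8
ee_pos: [689.0, 29.8, 54.6]
orientation: [3.103, -0.487, -0.001]
ft_force: [-0.1, -0.0, -1.6]
width: 21.2
grasp_force: 30.0
t: 7.13
ee_pos: [689.1, 29.8, 51.9]
orientation: [3.104, -0.487, -0.001]
ft_force: [-0.5, -0.5, -0.2]
width: 21.2
grasp_force: 30.0
t 7.1333 tcp [689.15  29.79  51.92] q [ 0.03  0.72  1.56 -0.    0.86  1.91] w 21.209714131735712 gf 29.999845325946808 F [-0.45 -0.47 -0.23]
tool axes x,y,z [ 0.95 -0.31 -0.   -0.31 -0.95  0.   -0.   -0.   -1.  ]
```

```bash
python3 -m creep '{"delta_pos":[[0,0,0.001],[0,0,0.0007],[0,0,0]],"twist":[[0,0,0],[0,0,0],[0,0,0]]}'
python3 -m creep '{"delta_pos":[[0,0,0.0007],[0,0,0.0007],[0,0,0]],"twist":[[0,0,0],[0,0,0],[0,0,0]]}'
```

```text
t: 7.38
ee_pos: [689.2, 29.8, 50.3]
orientation: [3.104, -0.487, -0.0]
ft_force: [-1.0, 0.6, -0.8]
width: 21.1
grasp_force: 30.0
t: 7.63
ee_pos: [689.3, 29.8, 50.1]
orientation: [3.104, -0.487, -0.0]
ft_force: [-3.9, 1.0, 7.0]
width: 21.3
grasp_force: 30.0
```

```bash
python3 -m creep '{"delta_pos":[[0,0,0],[0,0,0],[0,0,0],[0,0,0],[0,0,0],[0,0,-0.005],[0,0,-0.015],[0,0,-0.025],[0,0,-0.025],[0,0,-0.025],[0,0,-0.025],[0,0,-0.02]],"twist":[[0,0,0],[0,0,0],[0,0,0],[0,0,0],[0,0,0],[0,0,0],[0,0,0],[0,0,0],[0,0,0],[0,0,0],[0,0,0],[0,0,0]]}' 1
python3 - <<'E'
from h import *
np.set_printoptions(precision=1,suppress=True)
o=grab("c");print(get_obs()["ee_pos"])
for n in o:
    im,W=o[n]; m=im.astype(int)
    k=(m.max(2)<60)&(np.hypot(W[...,0]-690,W[...,1]-30)<60)&(W[...,2]>8)&(W[...,2]<80);P=W[k]
    D=P[(P[:,2]>40)&(P[:,2]<51)]
    print(n,"disc z plane", np.linalg.lstsq(np.c_[D[:,:2]-[690,30],np.ones(len(D))],D[:,2],rcond=None)[0]*np.array([57,57,1]) if len(D)>20 else len(D), "knob",P[P[:,2]>56].mean(0),P[:,2].max())
    k=(m[...,0]<128)&(np.abs(W[...,0]-490)<130)&(np.abs(W[...,1])<85)&(W[...,2]>8)&(W[...,2]<25)
    k=cv2.morphologyEx(k.astype(np.uint8),cv2.MORPH_OPEN,np.ones((3,3)));l=cv2.connectedComponentsWithStats(k)
    i=1+np.argmax(l[2][1:,4]);P=W[l[1]==i]
    r=cv2.minAreaRect(P[:,:2].astype(np.float32));print(n,"board",r,np.median(P,0),len(P))
    Q=P[:,:2]-P[:,:2].mean(0);w,V=np.linalg.eigh(Q.T@Q);print(" pca",P.mean(0),V[:,1],np.sqrt(12*w/len(Q)))
im=o["side"][0];cv2.imwrite("pics/crop4.png",np.hstack([cv2.resize(im[150:280,220:360,::-1],None,fx=3,fy=3),cv2.resize(o["top"][0][130:260,250:370,::-1],None,fx=3,fy=3)]))
E
```

```text
t: 8.63
ee_pos: [690.0, 29.8, 192.8]
orientation: [-3.103, 0.487, -0.005]
ft_force: [1.1, 0.1, 0.1]
width: 87.9
grasp_force: 0.0
[692.   29.9 194.8]
side disc z plane [-0.  -0.1 44.4] knob [686.3  35.6  64.8] 71.22798986161695
side board ((488.2394714355469, -6.085975646972656), (59.262386322021484, 173.30560302734375), 75.7616195678711) [482.1  -3.   13.6] 622
 pca [483.9  -3.6  13.6] [-1.   0.2] [ 55.  168.9]
top disc z plane [-2.1  0.7 45.4] knob [691.2  29.4  68.3] 74.89140649500018Traceback (most recent call last):
  File "<stdin>", line 11, in <module>
    return _wrapfunc(a, 'argmax', axis=axis, out=out, **kwds)
    return bound(*args, **kwds)
ValueError: attempt to get argmax of an empty sequence
```

```bash
python3 - <<'E'
from h import *
np.set_printoptions(precision=3,suppress=True)
for n,t in(("side","c"),("top","0")):
    im,W=load(t)[n];m=im.astype(int)
    k=(m[...,0]<128)&(np.abs(W[...,0]-490)<130)&(np.abs(W[...,1])<85)&(W[...,2]>(8 if n=="side" else 5))&(W[...,2]<22)
    if n=="top":k&=(np.hypot(W[...,0]-507,W[...,1]+8)>46)
    v,u=np.where(k);P=np.array([ray(n,a,b,14) for a,b in zip(u,v)])[:,:2]
    print(n,len(P),"rect",cv2.minAreaRect(P.astype(np.float32)))
    # width midpoints in slices along nominal axis
    c=np.array([489,-6.]);ax=np.array([.963,-.27]);
    for _ in range(4):
        pe=np.array([-ax[1],ax[0]]);s=(P-c)@ax;d=(P-c)@pe
        B=[((d[q].min()+d[q].max())/2,a,d[q].max()-d[q].min()) for a in range(-85,86,7) for q in [abs(s-a)<5] if q.sum()>8]
        B=np.array(B);B=B[B[:,2]>48];f=np.polyfit(B[:,1],B[:,0],1);c=c+pe*f[1];ax=ax+pe*f[0];ax/=np.linalg.norm(ax)
    print(" axis",ax,np.degrees(np.arctan2(ax[1],ax[0])),"ends",np.percentile(s,[.5,99.5]),"centre",c+ax*np.mean(np.percentile(s,[.5,99.5])),"w",np.median(B[:,2]),len(B))
im=load("c")["side"][0];cv2.imwrite("pics/crop4.png",cv2.resize(im[150:270,220:380,::-1],None,fx=4,fy=4))
E
```

```text
side 736 rect ((484.2313537597656, 2.7398834228515625), (67.40666961669922, 182.20709228515625), 75.53640747070312)
 axis [ 0.97  -0.242] -13.988341778263099 ends [-96.538  82.323] centre [484.025   2.59 ] w 64.46011549813068 25
top 409 rect ((495.9586486816406, 16.860092163085938), (137.38380432128906, 192.52215576171875), 88.42100524902344)
 axis [0.999 0.045] 2.551297176805516 ends [-91.968  89.844] centre [490.543  10.22 ] w 60.77708608225822 12
```

View pics/crop4.png

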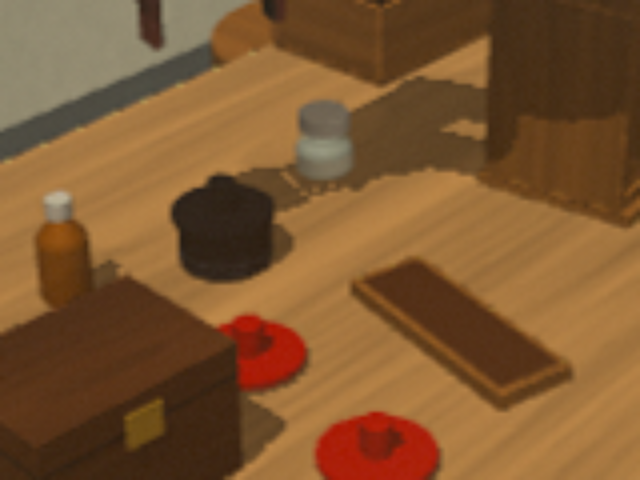

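The lid sits level and home: the disc plane reads 44–45 mm, untilted. Next I'll refine the board pose from the leather only.

```bash
python3 - <<'E'
from h import *
np.set_printoptions(precision=3,suppress=True)
for n,t in(("side","c"),("top","0")):
    im,W=load(t)[n];m=im.astype(int)
    roi=(np.abs(W[...,0]-490)<105)&(np.abs(W[...,1]+4)<75)
    k=roi&(m[...,0]>60)&(m[...,0]<100)&(m[...,1]<60)&(m[...,2]<35)
    if n=="top": k&=(np.hypot(W[...,0]-507,W[...,1]+8)>43)
    l=cv2.connectedComponentsWithStats(k.astype(np.uint8));keep=[i for i in range(1,l[0]) if l[2][i,4]>30]
    P=[]
    for i in keep:
        v,u=np.where(l[1]==i);p=np.array([ray(n,a,b,14) for a,b in zip(u,v)])[:,:2];P.append(p);print(n,i,len(p),p.mean(0),cv2.minAreaRect(p.astype(np.float32)))
    print(cv2.minAreaRect(np.vstack(P).astype(np.float32)))
E
python3 g.py
```

```text
side 1 550 [484.302  -2.965] ((488.37994384765625, -4.195320129394531), (49.8545036315918, 164.4638671875), 76.13739013671875)
((488.37994384765625, -4.195320129394531), (49.8545036315918, 164.4638671875), 76.13739013671875)
top 1 90 [557.022 -22.102] ((555.7499389648438, -21.13497543334961), (49.546451568603516, 26.139249801635742), 76.9972915649414)
top 4 237 [438.711   7.86 ] ((440.94671630859375, 7.624841690063477), (50.136348724365234, 62.964332580566406), 76.92474365234375)
((489.4865417480469, -4.509834289550781), (50.43060302734375, 163.30335998535156), 76.21498107910156)
t 8.7333 tcp [692.    29.87 194.83] q [ 0.03  0.55  1.49 -0.    1.09  1.91] w 87.78670843256877 gf 0.0 F [ 1.13 -0.18  0.03]
tool axes x,y,z [ 0.95 -0.31  0.01 -0.31 -0.95 -0.    0.01  0.   -1.  ]
```

```bash
cat > ik.py <<'E'
import numpy as np
from scipy.optimize import least_squares
from scipy.spatial.transform import Rotation as R
D=np.array([[.4237,1.6306,624.5,222],[.40,1.97,504.1,119.7],[.57,1.99,504.4,30.2],[.61,1.53,688.7,134.4],[.72,1.56,689.8,51.9],[.55,1.49,692.6,194.8]])
A=[];b=[]
for q2,q3,r,z in D:
    A+=[[np.sin(q2),np.sin(q2+q3),1,0],[np.cos(q2),np.cos(q2+q3),0,1]];b+=[r,z]
L2,L3,a1,dz=np.linalg.lstsq(np.array(A),b,rcond=None)[0]
lo=np.array([-3,-.9,.09,-1.31,.11,-2.54]);hi=np.array([3,2.11,2.58,4.45,2.69,2.54])
def fk(q,L6,sg=1):
    Rz=lambda a:R.from_euler('z',a);Ry=lambda a:R.from_euler('y',a)
    b=Rz(q[0]);r=b*Ry(q[1]);f=r*Ry(q[2]);w=f*Rz(sg*q[3])*Ry(q[4]);t=w*Rz(q[5]+np.pi/2)
    return b.apply([a1,0,0])+[0,0,dz+L6]+r.apply([0,0,L2])+f.apply([0,0,L3])+w.apply([0,0,L6]),t
def ik(p,T,L6,sg=1,seeds=40,q0=None):
    T=R.from_matrix(T);best=None;g=np.random.default_rng(0)
    f=lambda q:np.r_[(fk(q,L6,sg)[0]-p)/100,(fk(q,L6,sg)[1].inv()*T).as_rotvec()]
    S=[q0] if q0 is not None else [lo+(hi-lo)*g.random(6) for _ in range(seeds)]
    out=[]
    for s in S:
        o=least_squares(f,np.clip(s,lo+.01,hi-.01),bounds=(lo,hi));
        if o.cost<1e-4 and not any(np.allclose(o.x,x,atol=.05) for x in out):out.append(o.x)
    return out
def frame(z,y):
    z=np.array(z,float);z/=np.linalg.norm(z);y=np.array(y,float);y-=z*(y@z);y/=np.linalg.norm(y);return np.c_[np.cross(y,z),y,z]
E
python3 - <<'E'
from ik import *
np.set_printoptions(precision=2,suppress=True)
print(L2,L3,a1,dz)
e=np.radians(13)
for L6 in(200,300):
    print("L6",L6)
    for nm,p,n in(("side",[530,180,150],[.065,.998]),("front",[480,275,150],[.998,-.065])):
        for s in(1,-1):
            T=frame([n[0]*np.cos(e),n[1]*np.cos(e),-np.sin(e)],[s*n[1],-s*n[0],0])
            for x in ik(p,T,L6):print(nm,s,x)
E
```

```text
549.636709404214 483.2254628808001 -38.68039713785623 -46.81646229153546
L6 200
side 1 [-0.03  0.59  2.01  1.48  1.36 -1.02]
side -1 [-0.03  0.59  2.01  1.48  1.36  2.13]
front 1 [ 0.79  0.48  2.26  4.11  1.1  -1.91]
front -1 [0.79 0.48 2.26 4.11 1.1  1.23]
L6 300
side 1 [-0.22  0.74  2.    1.34  1.42 -1.16]
side -1 [-0.22  0.74  2.    1.34  1.42  1.98]
front 1 [ 1.    0.63  2.38  4.24  1.28 -1.69]
front -1 [1.   0.63 2.38 4.24 1.28 1.45]
```

```bash
python3 g.py 421 12 120 0 0 -1 -.236 -.972 0; python3 - <<'E'
from ik import *
np.set_printoptions(precision=2,suppress=True)
e=np.radians(13);n=[.065,.998]
T0=frame([0,0,-1],[-.236,-.972,0]);T1=frame([n[0]*np.cos(e),n[1]*np.cos(e),-np.sin(e)],[-n[1],n[0],0])
rv=R.from_matrix(T0.T@T1).as_rotvec();print("geodesic deg",np.degrees(rv),np.linalg.norm(np.degrees(rv)))
for L6 in(200,300):
    q=np.array([.03,.5,2.1,0.05,.6,1.87])
    for k in np.linspace(0,1,9):
        p=np.array([421,12,250])*(1-k)+np.array([530,60,260])*k
        r=ik(p,T0@R.from_rotvec(k*rv).as_matrix(),L6,q0=q)
        if r:q=r[0]
        print(k,q if r else None)
E
```

```text
t 8.7333 tcp [692.    29.87 194.83] q [ 0.03  0.55  1.49 -0.    1.09  1.91] w 87.78670843256877 gf 0.0 F [ 1.13 -0.18  0.03]
tool axes x,y,z [ 0.95 -0.31  0.01 -0.31 -0.95 -0.    0.01  0.   -1.  ]
shift(tool, mm) [-253.1   100.23   72.52]
turn(tool,deg) [-0.14 -0.47 -4.19]
turn(tool,deg) [ -0.72   0.22 175.81]
geodesic deg [ 53.21 -63.33  66.9 ] 106.38063913601368
0.0 [ 0.03  0.09  2.03 -0.    1.03  1.84]
0.125 [-0.03  0.14  1.97  0.17  1.14  1.85]
0.25 [-0.08  0.2   1.92  0.32  1.24  1.89]
0.375 [-0.13  0.25  1.88  0.47  1.33  1.94]
0.5 [-0.17  0.3   1.86  0.62  1.4   2.01]
0.625 [-0.2   0.35  1.86  0.78  1.46  2.08]
0.75 [-0.23  0.38  1.87  0.94  1.5   2.16]
0.875 [-0.25  0.42  1.89  1.1   1.53  2.25]
1.0 [-0.25  0.44  1.92  1.28  1.54  2.33]
0.0 [0.03 0.09 2.03 0.   1.03 1.84]
0.125 [-0.06  0.16  1.95  0.16  1.14  1.82]
0.25 [-0.14  0.24  1.89  0.31  1.25  1.83]
0.375 [-0.21  0.31  1.84  0.44  1.35  1.87]
0.5 [-0.27  0.38  1.81  0.58  1.43  1.92]
0.625 [-0.32  0.44  1.8   0.71  1.5   1.98]
0.75 [-0.37  0.5   1.82  0.85  1.54  2.05]
0.875 [-0.4   0.55  1.85  1.    1.58  2.12]
1.0 [-0.43  0.59  1.9   1.15  1.6   2.18]
```

```bash
python3 -m creep '{"delta_pos":[[-0.0253,0.01,0],[-0.0253,0.01,0],[-0.0253,0.01,0],[-0.0253,0.01,0.009],[-0.0253,0.01,0.009],[-0.0253,0.01,0.011],[-0.0253,0.01,0.011],[-0.0253,0.01,0.011],[-0.0253,0.01,0.011],[-0.0253,0.01,0.011],[0,0,0],[0,0,0]],"twist":[[0,0,0],[0,0,0],[0,0,0],[0,0,0],[0,0,0],[0,0,0],[0,0,0],[0,0,0],[0,0,0],[0,0,0],[0,0,-4.2],[0,0,0]]}' 1
python3 g.py 421 12 3 0 0 -1 -.236 -.972 0
```

```text
t: 9.73
ee_pos: [415.4, 12.1, 115.4]
orientation: [3.119, -0.369, -0.004]
ft_force: [0.1, -0.1, 0.6]
width: 87.8
grasp_force: 0.0
t 9.7333 tcp [415.43  12.06 115.38] q [ 0.    0.31  2.15 -0.    0.69  1.81] w 87.76230311619254 gf 0.0 F [ 0.11 -0.11  0.63]
tool axes x,y,z [ 0.97 -0.23 -0.   -0.23 -0.97  0.   -0.   -0.   -1.  ]
shift(tool, mm) [  5.74  -1.32 112.36]
turn(tool,deg) [0.04 0.16 0.15]
turn(tool,deg) [  -0.25    0.06 -179.85]
```

```bash
python3 -m creep '{"delta_pos":[[0.0055,-0.0015,0.015],[0,0,0.02],[0,0,0.02],[0,0,0.02],[0,0,0.015],[0,0,0.01],[0,0,0.006],[0,0,0.003],[0,0,0.001],[0,0,0]],"twist":[[0,0,0],[0,0,0],[0,0,0],[0,0,0],[0,0,0],[0,0,0],[0,0,0],[0,0,0],[0,0,0],[0,0,0]]}'
python3 g.py 421 12 3
```

```text
t: 10.57
ee_pos: [424.0, 12.3, 6.4]
orientation: [-3.119, 0.374, -0.001]
ft_force: [-0.1, -1.0, 0.7]
width: 87.8
grasp_force: 0.0
t 10.5667 tcp [424.02  12.29   6.38] q [0.   0.56 2.17 0.   0.42 1.81] w 87.81698748847367 gf 0.0 F [-0.05 -0.96  0.66]
tool axes x,y,z [ 0.97 -0.24  0.   -0.24 -0.97 -0.    0.    0.   -1.  ]
shift(tool, mm) [-2.87  1.    3.37]
```

```bash
python3 -m creep '{"delta_pos":[[-0.001,0,0.0015],[0,0,0.0015],[0,0,0],[0,0,0]],"twist":[[0,0,0],[0,0,0],[0,0,0],[0,0,0]]}'
python3 -m creep '{"delta_pos":[[0,0,0],[0,0,0],[0,0,0],[0,0,0],[0,0,0],[0,0,0],[0,0,0]],"twist":[[0,0,0],[0,0,0],[0,0,0],[0,0,0],[0,0,0],[0,0,0],[0,0,0]]}' 0
```

```text
t: 10.9
ee_pos: [422.7, 12.5, 3.3]
orientation: [-3.119, 0.373, -0.001]
ft_force: [0.3, 0.1, 0.7]
width: 87.6
grasp_force: 0.0
t: 11.48
ee_pos: [422.5, 12.5, 3.1]
orientation: [3.119, -0.373, -0.0]
ft_force: [-0.2, -0.9, 1.6]
width: 64.0
grasp_force: 30.0
```

```bash
python3 -m creep '{"delta_pos":[[0,0,-0.003],[0,0,-0.007],[0,0,-0.012],[0,0,-0.016],[0,0,-0.02],[0,0,-0.02],[0,0,-0.02],[0,0,-0.02],[0,0,-0.02],[0,0,-0.02],[0,0,-0.02],[0,0,-0.02],[0,0,-0.016],[0,0,-0.012],[0,0,-0.007],[0,0,-0.003],[0,0,0]],"twist":[[0,0,0],[0,0,0],[0,0,0],[0,0,0],[0,0,0],[0,0,0],[0,0,0],[0,0,0],[0,0,0],[0,0,0],[0,0,0],[0,0,0],[0,0,0],[0,0,0],[0,0,0],[0,0,0],[0,0,0]]}'
cat > bp.py <<'E'
# measure the held board: points with board colours near TCP, from the side cloud
from h import *
import sys
np.set_printoptions(precision=2,suppress=True)
from scipy.spatial.transform import Rotation as R
o=grab(sys.argv[1]);s=get_obs();M=R.from_rotvec(s["orientation"]).as_matrix();p=s["ee_pos"];print(p,s["width"],s["grasp_force"],s["qpos"])
for n in o:
    im,W=o[n];m=im.astype(int);L=(W-p)@M
    k=(np.abs(L[...,1])<28)&(L[...,0]>25)&(L[...,0]<190)&(np.abs(L[...,2])<60)&(m[...,0]>m[...,2]+20)
    Q=L[k]
    if len(Q)>30:
        f=np.polyfit(Q[:,0],Q[:,2],1);res=Q[:,2]-np.polyval(f,Q[:,0]);g=abs(res)<12;f=np.polyfit(Q[g,0],Q[g,2],1)
        print(n,len(Q),"tool-frame tilt deg",np.degrees(np.arctan(f[0])),"z at x=0",f[1],"x range",np.percentile(Q[:,0],[1,99]),"y",np.percentile(Q[:,1],[1,99]))
    else: print(n,len(Q))
E
python3 bp.py d
```

```text
t: 12.9
ee_pos: [422.4, 12.6, 239.4]
orientation: [-3.119, 0.373, -0.001]
ft_force: [1.1, 0.2, -2.3]
width: 63.8
grasp_force: 30.0
[421.92  12.54 238.44] 63.60579496005435 29.965805411338806 [0.   0.1  2.04 0.   1.01 1.81]
side 301 tool-frame tilt deg 0.42604629177626774 z at x=0 -11.518071199324034 x range [ 26.42 157.3 ] y [-27.66  26.93]
top 657 tool-frame tilt deg 0.6158910402144142 z at x=0 -11.482547999978781 x range [ 51.97 159.08] y [-27.5   27.42]
```

```bash
python3 -m creep '{"delta_pos":[[0,0,0],[0,0,0],[0,0,0]],"twist":[[1.66,-1.98,2.09],[3.33,-3.96,4.18],[3.33,-3.96,4.18]]}'; python3 g.py
```

```text
t: 13.25
ee_pos: [422.2, 13.4, 238.8]
orientation: [-2.899, 0.622, 0.234]
ft_force: [-0.8, -0.3, -3.1]
width: 63.9
grasp_force: 30.0
t 13.25 tcp [422.22  13.35 238.79] q [-0.13  0.17  1.97  0.2   1.15  1.77] w 63.918892313503925 gf 29.96526449918747 F [-0.77 -0.34 -3.13]
tool axes x,y,z [ 0.9  -0.39 -0.19 -0.42 -0.9  -0.13 -0.12  0.2  -0.97]
```

q4 moves as the model predicts, so I'll continue the turn.

```bash
python3 -m creep '{"delta_pos":[[0,0,0],[0,0,0],[0,0,0],[0,0,0],[0,0,0],[0,0,0],[0,0,0],[0,0,0],[0,0,0],[0,0,0],[0,0,0],[0,0,0],[0,0,0],[0,0,0]],"twist":[[3.33,-3.96,4.18],[3.33,-3.96,4.18],[3.33,-3.96,4.18],[3.33,-3.96,4.18],[3.33,-3.96,4.18],[3.33,-3.96,4.18],[3.33,-3.96,4.18],[3.33,-3.96,4.18],[3.33,-3.96,4.18],[3.33,-3.96,4.18],[3.33,-3.96,4.18],[3.33,-3.96,4.18],[3.33,-3.96,4.18],[1.6,-1.9,2]]}'; python3 g.py 530 60 220 .063 .972 -.225 -.998 .065 0
```

```text
t: 14.42
ee_pos: [421.9, 12.3, 237.3]
orientation: [-1.313, 1.412, 1.054]
ft_force: [-0.6, 0.8, -3.4]
width: 63.7
grasp_force: 30.0
t 14.4167 tcp [421.91  12.29 237.25] q [-0.65  0.63  2.02  0.96  1.63  1.99] w 63.678278744220925 gf 29.966009259223938 F [-0.63  0.79 -3.41]
tool axes x,y,z [-0.02 -0.22 -0.97 -1.    0.07  0.01  0.07  0.97 -0.22]
shift(tool, mm) [   4.09 -104.65   57.35]
turn(tool,deg) [-0.15  0.19 -0.34]
turn(tool,deg) [  0.3    0.24 179.66]
```

```bash
python3 g.py 532 203 225; python3 -m creep '{"delta_pos":[[-0.0015,-0.004,0.008],[-0.003,-0.008,0.018],[-0.003,-0.012,0.022],[-0.003,-0.012,0.022],[-0.003,-0.012,0.022],[-0.003,-0.012,0.022],[-0.003,-0.012,0.022],[-0.003,-0.012,0.022],[-0.003,-0.009,0.02],[-0.003,-0.004,0.011],[-0.002,0,0],[0,0,0]],"twist":[[0,0,0],[0,0,0],[0,0,0],[0,0,0],[0,0,0],[0,0,0],[0,0,0],[0,0,0],[0,0,0],[0,0,0],[0,0,0],[0,0,0]]}';python3 g.py 532 209 165 .063 .972 -.225 -.998 .065 0
```

```text
t 14.4167 tcp [421.91  12.29 237.25] q [-0.65  0.63  2.02  0.96  1.63  1.99] w 63.678278744220925 gf 29.966009259223938 F [-0.63  0.79 -3.41]
tool axes x,y,z [-0.02 -0.22 -0.97 -1.    0.07  0.01  0.07  0.97 -0.22]
shift(tool, mm) [-32.42 -96.81 195.49]
t: 15.42
ee_pos: [531.0, 197.7, 226.4]
orientation: [-1.325, 1.407, 1.051]
ft_force: [0.1, -0.2, -1.8]
width: 63.6
grasp_force: 30.0
t 15.4167 tcp [531.02 197.7  226.42] q [-0.22  0.67  1.95  1.32  1.45  2.09] w 63.61797350216981 gf 29.96632754802704 F [ 0.06 -0.19 -1.81]
tool axes x,y,z [-0.01 -0.23 -0.97 -1.    0.06 -0.    0.06  0.97 -0.23]
shift(tool, mm) [57.27 -0.16 24.92]
turn(tool,deg) [ 0.16 -0.05  0.16]
turn(tool,deg) [   0.08    0.25 -179.84]
```

```bash
python3 -m creep '{"delta_pos":[[0.006,0,0.0025],[0.012,0,0.005],[0.012,0,0.005],[0.012,0,0.005],[0.009,0,0.004],[0.006,0,0.003],[0,0,0],[0,0,0]],"twist":[[0,0,0],[0,0,0],[0,0,0],[0,0,0],[0,0,0],[0,0,0],[0,0,0],[0,0,0]]}'
python3 bp.py e
python3 - <<'E'
import cv2,numpy as np
a=cv2.imread('pics/sidee.png')[120:300,190:400];b=cv2.imread('pics/tope.png')[120:260,190:370]
cv2.imwrite('pics/crop5.png',np.hstack([cv2.resize(a,(420,360)),cv2.resize(b,(360,360),interpolation=2)]))
E
```

```text
t: 16.08
ee_pos: [532.3, 207.7, 164.9]
orientation: [-1.321, 1.409, 1.05]
ft_force: [0.1, 0.0, -2.3]
width: 64.0
grasp_force: 30.0
[532.56 207.72 165.61] 63.70145837230384 29.966003894805908 [-0.2   0.79  1.94  1.35  1.42  1.98]
side 700 tool-frame tilt deg -24.746217240362512 z at x=0 50.187171627326755 x range [ 27.5  184.29] y [-27.48  27.54]
top 445 tool-frame tilt deg -10.670530021208226 z at x=0 13.700044136027177 x range [ 26.82 181.54] y [-27.56  26.89]
```

View pics/crop5.png

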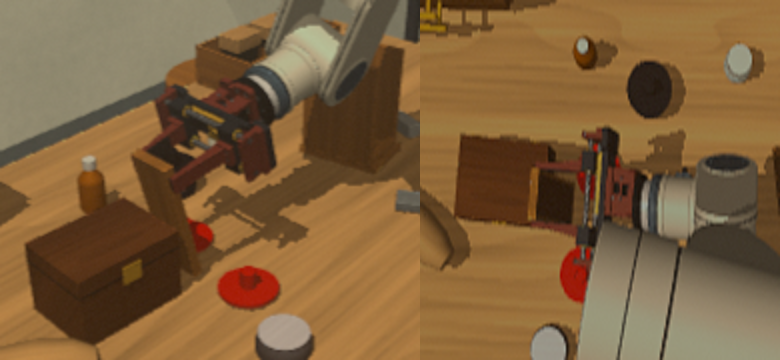

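```bash
python3 -m creep '{"delta_pos":[[0.003,0,0.0007],[0.002,0,0.0005],[0.002,0,0.0005],[0,0,0]],"twist":[[0,0,0],[0,0,0],[0,0,0],[0,0,0]]}'
python3 -m creep '{"delta_pos":[[0.001,0,0.0002],[0.001,0,0.0002],[0,0,0]],"twist":[[0,0,0],[0,0,0],[0,0,0]]}'
```

```text
t: 16.52
ee_pos: [532.3, 208.0, 157.9]
orientation: [-1.322, 1.408, 1.05]
ft_force: [-0.1, 0.5, -2.5]
width: 63.6
grasp_force: 30.0
t: 16.77
ee_pos: [532.3, 208.0, 155.9]
orientation: [-1.322, 1.408, 1.05]
ft_force: [0.4, -0.6, -2.8]
width: 63.7
grasp_force: 30.0
```

```bash
python3 -m creep '{"delta_pos":[[0.001,0,0.0002],[0.0005,0,0.0001],[0,0,0]],"twist":[[0,0,0],[0,0,0],[0,0,0]]}'
```

```text
t: 17.02
ee_pos: [532.4, 208.0, 154.7]
orientation: [-1.322, 1.407, 1.05]
ft_force: [-0.1, 0.6, -0.7]
width: 64.0
grasp_force: 30.0
```

```bash
python3 -m creep '{"delta_pos":[[0.0007,0,0.0002],[0,0,0]],"twist":[[0,0,0],[0,0,0]]}'
python3 -m creep '{"delta_pos":[[0,0,0.002],[0,0,0.002],[0,0,0]],"twist":[[0,0,0],[0,0,0],[0,0,0]]}'
```

```text
t: 17.18
ee_pos: [532.4, 208.1, 154.5]
orientation: [-1.322, 1.406, 1.05]
ft_force: [-1.2, 1.5, 2.9]
width: 63.8
grasp_force: 30.0
t: 17.43
ee_pos: [532.4, 212.3, 153.5]
orientation: [-1.322, 1.407, 1.051]
ft_force: [-2.2, -1.2, 5.5]
width: 63.7
grasp_force: 30.0
```

```bash
python3 -m creep '{"delta_pos":[[0,0,0],[0,0,0],[0,0,0],[0,0,0],[0,0,0],[0,0,-0.003],[0,0,-0.01],[0,0,-0.02],[0,0,-0.03],[0,0,-0.03],[0,0,-0.03]],"twist":[[0,0,0],[0,0,0],[0,0,0],[0,0,0],[0,0,0],[0,0,0],[0,0,0],[0,0,0],[0,0,0],[0,0,0],[0,0,0]]}' 1
cat > bs.py <<'E'
from h import *
import sys
np.set_printoptions(precision=2,suppress=True)
o=grab(sys.argv[1])
for n in o:
    im,W=o[n];m=im.astype(int)
    k=(W[...,0]>480)&(W[...,0]<585)&(W[...,1]>150)&(W[...,1]<260)&(W[...,2]>112)&(W[...,2]<190)&(m[...,0]>m[...,2]+20)
    k=cv2.morphologyEx(k.astype(np.uint8),cv2.MORPH_OPEN,np.ones((2,2)))>0
    P=W[k]; print(n,len(P))
    if len(P)<15: continue
    f=np.linalg.lstsq(np.c_[P[:,0]-532,P[:,2],np.ones(len(P))],P[:,1],rcond=None)[0]
    print(" y=%.3f*(x-532)+%.3f*z+%.1f"%tuple(f)," tilt",np.degrees(np.arctan(f[1])),"x",np.percentile(P[:,0],[2,98]),"z",np.percentile(P[:,2],[2,50,98]),"y",np.percentile(P[:,1],[2,50,98]))
    T=P[P[:,2]>170];print("  top pts",len(T),T.mean(0) if len(T) else 0, T.min(0) if len(T) else 0,T.max(0) if len(T) else 0)
E
python3 bs.py f; python3 g.py
```

```text
t: 18.35
ee_pos: [524.5, 90.4, 181.0]
orientation: [-1.323, 1.408, 1.05]
ft_force: [0.2, -0.2, 0.1]
width: 87.5
grasp_force: 0.0
side 437
 ** On entry to DLASCL parameter number  4 had an illegal value
 ** On entry to DLASCL parameter number  4 had an illegal value
t 18.45 tcp [526.39  87.99 181.48] q [-0.42  0.77  1.89  1.16  1.53  2.02] w 87.72223150003595 gf 0.0 F [ 1.22 -0.11  0.03]
tool axes x,y,z [-0.01 -0.23 -0.97 -1.    0.07 -0.01  0.07  0.97 -0.23]Traceback (most recent call last):
  File "bs.py", line 11, in <module>
    f=np.linalg.lstsq(np.c_[P[:,0]-532,P[:,2],np.ones(len(P))],P[:,1],rcond=None)[0]
      ~~~~~~~~~~~~~~~^^^^^^^^^^^^^^^^^^^^^^^^^^^^^^^^^^^^^^^^^^^^^^^^^^^^^^^^^^^^
    x, resids, rank, s = _umath_linalg.lstsq(a, b, rcond,
                         ~~~~~~~~~~~~~~~~~~~^^^^^^^^^^^^^
                                             signature=signature)
                                             ^^^^^^^^^^^^^^^^^^^^
    raise LinAlgError("SVD did not converge in Linear Least Squares")
numpy.linalg.LinAlgError: SVD did not converge in Linear Least Squares
```

```bash
sed -i 's/np.ones((2,2)))>0/np.ones((2,2)))>0;k\&=np.isfinite(W[...,2])\&(W[...,2]>112)/; s/o=grab(sys.argv\[1\])/o=load(sys.argv[1]) if len(sys.argv)>2 else grab(sys.argv[1])/' bs.py; python3 bs.py f x
python3 - <<'E'
from ik import *
np.set_printoptions(precision=2,suppress=True)
e=np.radians(14);n=[.065,.998]
# regrip: tool z = down along board (leans to +n): z=-(n sin e, cos e)
T0=frame([n[0]*.974,n[1]*.974,-.225],[-n[1],n[0],0])
q0=np.array([-.42,.77,1.89,1.16,1.53,2.02])
for nm,p,n2 in(("chest",[532,215,300],n),("rack",[570,-255,250],[.985,.17])):
  for e in (14,20):
    e=np.radians(e)
    for s in(1,-1):
        T=frame([-n2[0]*np.sin(e),-n2[1]*np.sin(e),-np.cos(e)],[s*n2[0],s*n2[1],0])
        print(nm,s,"rot from T0",np.degrees(R.from_matrix(T0.T@T).as_rotvec()))
        for x in ik(p,T,250,seeds=12):print("   ",x)
E
```

```text
side 410
 y=0.024*(x-532)+0.201*z+184.8  tilt 11.350694561726382 x [498.79 558.41] z [113.19 151.2  177.01] y [202.08 214.87 223.78]
  top pts 93 [526.51 218.02 174.47] [499.57 209.51 170.28] [557.32 225.2  178.15]
top 212
 y=-0.068*(x-532)+0.324*z+153.5  tilt 17.947979695634714 x [502.34 562.48] z [114.21 158.06 180.7 ] y [190.62 203.34 217.45]
  top pts 73 [533.32 211.12 175.61] [502.32 204.9  170.37] [563.26 217.73 185.3 ]
chest 1 rot from T0 [70.01 70.01 68.81]
    [ 0.47  0.36  1.59 -0.22  1.33 -0.97]
chest -1 rot from T0 [-70.01  70.01 -68.81]
    [ 0.47  0.36  1.59 -0.22  1.33  2.18]
chest 1 rot from T0 [74.4  74.4  65.83]
    [ 0.51  0.38  1.57 -0.3   1.4  -0.91]
chest -1 rot from T0 [-74.4   74.4  -65.83]
    [ 0.51  0.38  1.57 -0.3   1.4   2.23]
rack 1 rot from T0 [111.32  29.83 135.86]
    [-0.37  0.51  1.46 -0.13  1.38 -0.5 ]
rack -1 rot from T0 [-20.86  77.86  -2.01]
rack 1 rot from T0 [-111.28  -36.88 -134.07]
    [-0.35  0.55  1.41 -0.17  1.48 -0.48]
rack -1 rot from T0 [-25.9   78.15   2.07]
```

```bash
python3 g.py 526 60 330; python3 - <<'E'
from ik import *
from workcell import get_obs
np.set_printoptions(precision=2,suppress=True)
s=get_obs();q=s["qpos"]
for L6 in(200,225,250,275,300):print(L6,fk(q,L6)[0]-s["ee_pos"])
print(np.degrees((fk(q,250)[1].inv()*R.from_rotvec(s["orientation"])).as_rotvec()))
L6=240
n=[.065,.998];e=np.radians(13.8)
T0=R.from_rotvec(s["orientation"]).as_matrix();T=frame([-n[0]*np.sin(e),-n[1]*np.sin(e),-np.cos(e)],[n[0],n[1],0])
rv=R.from_matrix(T0.T@T).as_rotvec();print(np.degrees(rv),np.linalg.norm(np.degrees(rv)))
q=s["qpos"]
for k in np.linspace(0,1,13):
    r=ik([526,60,330],T0@R.from_rotvec(k*rv).as_matrix(),L6,q0=q)
    if r:q=r[0]
    print(k,q if r else None)
E
```

```text
t 18.45 tcp [526.39  87.99 181.48] q [-0.42  0.77  1.89  1.16  1.53  2.02] w 87.72223150003595 gf 0.0 F [ 1.22 -0.11  0.03]
tool axes x,y,z [-0.01 -0.23 -0.97 -1.    0.07 -0.01  0.07  0.97 -0.23]
shift(tool, mm) [-138.32   -2.22  -60.88]
200 [   5.8  -125.48 -106.55]
225 [   7.49 -101.19  -87.22]
250 [  9.18 -76.9  -67.88]
275 [ 10.88 -52.61 -48.55]
300 [ 12.57 -28.32 -29.21]
[ 0. -0. -0.]
[69.51 70.08 68.91] 120.38100265470824
0.0 [-0.33  0.4   1.89  1.23  1.61  2.39]
0.08333333333333333 [-0.32  0.33  1.92  1.22  1.48  2.52]
0.16666666666666666 None
0.25 None
0.3333333333333333 None
0.41666666666666663 None
0.5 None
0.5833333333333333 None
0.6666666666666666 None
0.75 None
0.8333333333333333 None
0.9166666666666666 None
1.0 None
```

```bash
sed -i 's/def ik/LT=332\ndef ik/' ik.py; python3 - <<'E'
from ik import *
from workcell import get_obs
np.set_printoptions(precision=2,suppress=True)
s=get_obs();L6=332
n=[.065,.998];e=np.radians(13.8)
T=frame([-n[0]*np.sin(e),-n[1]*np.sin(e),-np.cos(e)],[n[0],n[1],0])
for phi in(-182,-130):
    T0=R.from_rotvec(s["orientation"]).as_matrix()@R.from_euler('z',phi,degrees=True).as_matrix()
    rv=R.from_matrix(T0.T@T).as_rotvec();print(phi,np.degrees(rv),np.linalg.norm(np.degrees(rv)))
    q=s["qpos"].copy();q[5]+=np.radians(phi)
    for k in np.linspace(0,1,9):
        r=ik([526,60,330],T0@R.from_rotvec(k*rv).as_matrix(),L6,q0=q)
        if r:q=r[0]
        print(k,q if r else None)
E
```

```text
-182 [ 71.03 -68.03 -67.51] 119.29524377028257
0.0 [-0.48  0.53  1.86  1.11  1.67 -0.93]
0.125 [-0.42  0.51  1.75  0.95  1.67 -0.97]
0.25 [-0.35  0.49  1.66  0.8   1.66 -1.01]
0.375 [-0.27  0.46  1.59  0.64  1.64 -1.05]
0.5 [-0.18  0.43  1.55  0.47  1.61 -1.1 ]
0.625 [-0.08  0.38  1.53  0.31  1.55 -1.14]
0.75 [ 0.03  0.34  1.55  0.13  1.48 -1.18]
0.875 [ 0.14  0.29  1.6  -0.05  1.4  -1.19]
1.0 [ 0.26  0.25  1.68 -0.24  1.31 -1.18]
-130 [  38.58 -104.67 -103.56] 152.21665861085754
0.0 [-0.48  0.53  1.86  1.11  1.67 -0.03]
0.125 [-0.41  0.57  1.7   0.94  1.75 -0.15]
0.25 [-0.33  0.59  1.56  0.78  1.82 -0.29]
0.375 [-0.24  0.59  1.45  0.6   1.84 -0.45]
0.5 [-0.14  0.56  1.4   0.43  1.83 -0.62]
0.625 [-0.04  0.51  1.39  0.25  1.77 -0.79]
0.75 [ 0.06  0.44  1.44  0.09  1.65 -0.95]
0.875 [ 0.16  0.35  1.54 -0.08  1.5  -1.08]
1.0 [ 0.26  0.25  1.68 -0.24  1.31 -1.18]
```

```bash
python3 -m creep '{"delta_pos":[[-0.01,0,-0.01],[-0.02,0,-0.01],[-0.02,0,-0.01],[-0.02,0,-0.01],[-0.02,0,-0.01],[-0.02,0,-0.005],[-0.02,0,-0.005],[-0.01,0,0],[0,0,0],[0,0,0],[0,0,0],[0,0,0],[0,0,0],[0,0,0],[0,0,0],[0,0,0],[0,0,0],[0,0,0],[0,0,0],[0,0,0]],"twist":[[0,0,0],[0,0,0],[0,0,0],[0,0,0],[0,0,0],[0,0,0],[0,0,0],[0,0,0],[0,0,-7],[0,0,-7],[0,0,-7],[0,0,-7],[0,0,-7],[0,0,-7],[0,0,-7],[0,0,-7],[0,0,-7],[0,0,-7],[0,0,-7],[0,0,-7]]}'
python3 -m creep '{"delta_pos":[[0,0,0],[0,0,0],[0,0,0],[0,0,0],[0,0,0],[0,0,0],[0,0,0],[0,0,0],[0,0,0],[0,0,0],[0,0,0],[0,0,0],[0,0,0],[0,0,0],[0,0,0]],"twist":[[0,0,-7],[0,0,-7],[0,0,-7],[0,0,-7],[0,0,-7],[0,0,-7],[0,0,-7],[0,0,-7],[0,0,-7],[0,0,-7],[0,0,-7],[0,0,-7],[0,0,-7],[0,0,-7],[0,0,0]]}'
python3 g.py 526 60 330 -.0155 -.238 -.971 .065 .998 0
```

```text
t: 20.12
ee_pos: [522.4, 66.2, 330.3]
orientation: [-1.792, 0.145, 0.025]
ft_force: [-0.4, 0.6, 0.7]
width: 87.8
grasp_force: 0.0
t: 21.37
ee_pos: [522.5, 66.2, 330.3]
orientation: [-1.405, -1.373, -1.16]
ft_force: [0.3, -0.6, 0.4]
width: 87.9
grasp_force: 0.0
t 21.3667 tcp [522.45  66.15 330.34] q [-0.46  0.51  1.87  1.13  1.67 -0.91] w 87.87591558268814 gf 0.0 F [ 0.25 -0.61  0.45]
tool axes x,y,z [-0.03  0.23  0.97  1.   -0.05  0.04  0.06  0.97 -0.23]
shift(tool, mm) [-1.82  3.86 -5.69]
turn(tool,deg) [ 70.86 -68.21 -67.13]
turn(tool,deg) [-68.84 -71.51  70.68]
```

```bash
python3 -m creep '{"delta_pos":[[0,0,0],[0,0,0],[0,0,0],[0,0,0],[0,0,0],[0,0,0],[0,0,0],[0,0,0],[0,0,0],[0,0,0],[0,0,0],[0,0,0],[0,0,0],[0,0,0],[0,0,0],[0,0,0],[0,0,0],[0,0,0]],"twist":[[4.16,-4.0,-3.95],[4.16,-4.0,-3.95],[4.16,-4.0,-3.95],[4.16,-4.0,-3.95],[4.16,-4.0,-3.95],[4.16,-4.0,-3.95],[4.16,-4.0,-3.95],[4.16,-4.0,-3.95],[4.16,-4.0,-3.95],[4.16,-4.0,-3.95],[4.16,-4.0,-3.95],[4.16,-4.0,-3.95],[4.16,-4.0,-3.95],[4.16,-4.0,-3.95],[4.16,-4.0,-3.95],[4.16,-4.0,-3.95],[4.16,-4.0,-3.95],[0,0,0]]}'
python3 bs.py g
python3 g.py 531 214 250 -.0155 -.238 -.971 .065 .998 0
```

```text
t: 22.87
ee_pos: [521.0, 67.3, 330.1]
orientation: [-0.1, -3.106, 0.374]
ft_force: [-0.1, 1.2, 1.3]
width: 87.6
grasp_force: 0.0
side 411
 y=0.022*(x-532)+0.208*z+183.7  tilt 11.768431366052322 x [498.73 557.26] z [113.56 150.6  176.34] y [200.5  214.97 224.58]
  top pts 97 [527.34 218.34 174.25] [499.   209.94 170.04] [558.84 226.65 177.3 ]
top 10
t 22.9667 tcp [522.09  66.5  330.38] q [ 0.23  0.2   1.7  -0.23  1.32 -1.2 ] w 88.08558860887801 gf 0.0 F [ 0.16 -0.61  0.49]
tool axes x,y,z [-1.    0.07  0.01  0.07  0.97 -0.23 -0.02 -0.23 -0.97]
shift(tool, mm) [  0.96 162.45  43.65]
turn(tool,deg) [ 0.29 -0.39 -0.2 ]
turn(tool,deg) [ -0.61  -0.46 179.8 ]
```

```bash
python3 g.py 532.5 232 250; python3 -m creep '{"delta_pos":[[0,0.01,0.002],[-0.001,0.02,0.004],[-0.001,0.025,0.005],[-0.001,0.025,0.005],[-0.001,0.025,0.005],[-0.001,0.025,0.006],[0,0.025,0.007],[0,0.016,0.005],[0,0.006,0],[0,0,0]],"twist":[[0,0,0],[0,0,0],[0,0,0],[0,0,0],[0,0,0],[0,0,0],[0,0,0],[0,0,0],[0,0,0],[0,0,0]]}'; python3 g.py 530.5 206.5 145  -.0155 -.238 -.971 .065 .998 0
```

```text
t 22.9667 tcp [522.09  66.5  330.38] q [ 0.23  0.2   1.7  -0.23  1.32 -1.2 ] w 88.08558860887801 gf 0.0 F [ 0.16 -0.61  0.49]
tool axes x,y,z [-1.    0.07  0.01  0.07  0.97 -0.23 -0.02 -0.23 -0.97]
shift(tool, mm) [  0.72 180.01  39.43]
t: 23.8
ee_pos: [538.7, 228.0, 250.0]
orientation: [-0.105, -3.103, 0.37]
ft_force: [0.4, -0.4, 0.3]
width: 87.8
grasp_force: 0.0
t 23.8 tcp [538.7  228.03 249.98] q [ 0.48  0.4   1.62 -0.21  1.26 -0.94] w 87.82148134871835 gf 0.0 F [ 0.38 -0.37  0.29]
tool axes x,y,z [-1.    0.07  0.01  0.07  0.97 -0.24 -0.02 -0.23 -0.97]
shift(tool, mm) [  6.04   3.32 107.26]
turn(tool,deg) [ 0.18 -0.4  -0.1 ]
turn(tool,deg) [ -0.63  -0.28 179.89]
```

```bash
python3 -m creep '{"delta_pos":[[0.006,0.003,0.01],[0,0,0.02],[0,0,0.02],[0,0,0.02],[0,0,0.015],[0,0,0.012],[0,0,0.007],[0,0,0.003],[0,0,0],[0,0,0]],"twist":[[0,0,0],[0,0,0],[0,0,0],[0,0,0],[0,0,0],[0,0,0],[0,0,0],[0,0,0],[0,0,0],[0,0,0]]}'; python3 g.py 530.5 206.5 145
python3 -c "
from h import *
o=grab('h');im=o['side'][0];cv2.imwrite('pics/crop6.png',cv2.resize(im[130:290,190:340,::-1],None,fx=3.5,fy=3.5))"
```

```text
t: 24.63
ee_pos: [531.2, 206.0, 147.0]
orientation: [-0.105, -3.107, 0.369]
ft_force: [-0.7, -0.5, -0.5]
width: 87.6
grasp_force: 0.0
t 24.6333 tcp [531.17 206.02 147.02] q [ 0.46  0.5   1.73 -0.23  1.05 -0.91] w 87.59164903840818 gf 0.0 F [-0.73 -0.51 -0.46]
tool axes x,y,z [-1.    0.07  0.    0.07  0.97 -0.23 -0.02 -0.23 -0.97]
shift(tool, mm) [0.69 0.9  1.87]
```

View pics/crop6.png

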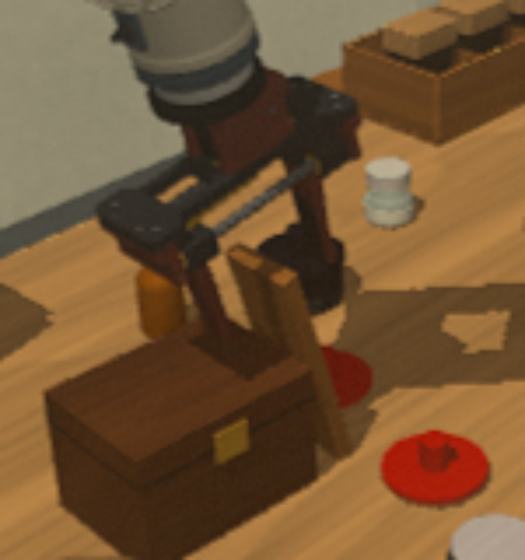

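The board's top end is between the open fingers, leaning on the chest. Closing the gripper.

```bash
python3 -m creep '{"delta_pos":[[0,0,0.001],[0,0,0.001],[0,0,0],[0,0,0],[0,0,0],[0,0,0],[0,0,0],[0,0,0],[0,0,0],[0,0,0],[0,0,0],[0,0,0],[0,0,0],[0,0,0],[0,0,0],[0,0,0]],"twist":[[0,0,0],[0,0,0],[0,0,0],[0,0,0],[0,0,0],[0,0,0],[0,0,0],[0,0,0],[0,0,0],[0,0,0],[0,0,0],[0,0,0],[0,0,0],[0,0,0],[0,0,0],[0,0,0]]}' 0; python3 g.py
```

```text
t: 26.07
ee_pos: [530.6, 205.1, 144.5]
orientation: [-0.104, -3.105, 0.371]
ft_force: [0.1, -2.3, 2.8]
width: 14.3
grasp_force: 30.0
t 26.0667 tcp [530.59 205.11 144.48] q [ 0.46  0.5   1.73 -0.24  1.04 -0.91] w 14.345790650982124 gf 29.96063232421875 F [ 0.15 -2.34  2.81]
tool axes x,y,z [-1.    0.07  0.01  0.07  0.97 -0.24 -0.02 -0.23 -0.97]
```

```bash
python3 -m creep '{"delta_pos":[[0,-0.001,-0.003],[0,-0.003,-0.009],[0,-0.006,-0.016],[0,-0.007,-0.02],[0,-0.007,-0.02],[0,-0.007,-0.02],[0,-0.007,-0.02],[0,-0.007,-0.02],[0,-0.007,-0.02],[0,-0.007,-0.02],[0,-0.007,-0.02],[0,-0.004,-0.01],[0,-0.001,-0.003],[0,0,0]],"twist":[[0,0,0],[0,0,0],[0,0,0],[0,0,0],[0,0,0],[0,0,0],[0,0,0],[0,0,0],[0,0,0],[0,0,0],[0,0,0],[0,0,0],[0,0,0],[0,0,0]]}'
python3 g.py
python3 - <<'E'
from h import *
np.set_printoptions(precision=1,suppress=True)
o=load("0")
for n in("top","side"):
    im,W=o[n];k=(W[...,0]>470)&(W[...,0]<650)&(W[...,1]>-340)&(W[...,1]<-170)&(W[...,2]>(172 if n=="side" else 168))&(W[...,2]<192)
    l=cv2.connectedComponentsWithStats(k.astype(np.uint8))
    for i in range(1,l[0]):
        if l[2][i,4]<20: continue
        v,u=np.where(l[1]==i);P=np.array([ray(n,a,b,180) for a,b in zip(u,v)])[:,:2];r=cv2.minAreaRect(P.astype(np.float32));D=W[l[1]==i]
        f=np.polyfit(P[:,0],P[:,1],1)
        print(n,len(P),"ray rect",np.round(r[0],1),np.round(r[1],1),r[2],"mean",P.mean(0),"slope deg",np.degrees(np.arctan(f[0])),"y@559",np.polyval(f,559),"xrange",np.percentile(P[:,0],[1,99]),"depth mean",D.mean(0))
    # lip tops and the bar
    m=im.astype(int)
    k=(W[...,0]>470)&(W[...,0]<535)&(W[...,1]>-300)&(W[...,1]<-195)&(W[...,2]>18)&(W[...,2]<34);P=W[k];print(n,"lip",len(P),P.mean(0) if len(P) else 0,np.percentile(P[:,0],[5,50,95]) if len(P) else 0)
    if n=="top":
        k=(m.max(2)-m.min(2)<30)&(m.max(2)>70)&(W[...,0]>530)&(W[...,0]<610)&(W[...,1]>-310)&(W[...,1]<-200);v,u=np.where(k);P=np.array([ray(n,a,b,125) for a,b in zip(u,v)])[:,:2];f=np.polyfit(P[:,1],P[:,0],1);print("bar",len(P),P.mean(0),f,W[k][:,2].mean(),P[:,1].min(),P[:,1].max())
E
```

```text
t: 27.23
ee_pos: [530.2, 183.8, 357.0]
orientation: [-0.105, -3.107, 0.368]
ft_force: [0.3, 0.1, -3.0]
width: 13.7
grasp_force: 30.0
t 27.2333 tcp [530.23 183.77 357.04] q [ 0.43  0.26  1.57 -0.21  1.43 -1.04] w 13.740729523159473 gf 29.986109733581543 F [ 0.32  0.13 -3.04]
tool axes x,y,z [-1.    0.07  0.    0.07  0.97 -0.23 -0.02 -0.23 -0.97]
top 156 ray rect [ 566.  -296.2] [123.6  13. ] 8.145745277404785 mean [ 565.9 -296.3] slope deg 8.016958353718243 y@559 -297.2207830226789 xrange [505.  626.7] depth mean [ 566.  -296.7  178.2]
top 145 ray rect [ 554.2 -207.2] [123.1  12.3] 8.106917381286621 mean [ 553.5 -207.6] slope deg 8.164677844091308 y@559 -206.76352022568312 xrange [493.8 613.9] depth mean [ 553.6 -207.8  178.4]
top lip 77 [ 507.3 -259.5   25.9] [492.1 505.6 530.6]
bar 49 [ 568.  -259.9] [ -0.1 531.3] 123.3014161060506 -288.922902251692 -225.4800361572981
side 113 ray rect [ 559.4 -285.8] [128.5  25.7] 8.631086349487305 mean [ 557.2 -287.1] slope deg 7.066501627764449 y@559 -286.84163610322344 xrange [496.2 621.3] depth mean [ 561.3 -293.4  177. ]
side 129 ray rect [ 547.  -197.2] [128.3  25.4] 8.44018840789795 mean [ 545. -198.] slope deg 7.2376266791687165 y@559 -196.24569820585253 xrange [485.5 608.1] depth mean [ 549.2 -204.3  176.8]
side lip 138 [ 507.5 -245.7   25.2] [490.  503.9 532. ]
```

```bash
python3 g.py 562 -249.8 362 -.314 -.0454 -.948 .99 .143 0
```

```text
t 27.2333 tcp [530.23 183.77 357.04] q [ 0.43  0.26  1.57 -0.21  1.43 -1.04] w 13.740729523159473 gf 29.986109733581543 F [ 0.32  0.13 -3.04]
tool axes x,y,z [-1.    0.07  0.    0.07  0.97 -0.23 -0.02 -0.23 -0.97]
shift(tool, mm) [ -61.12 -419.68   95.62]
turn(tool,deg) [ 4.06 21.34 74.93]
turn(tool,deg) [ -22.82    4.35 -103.02]
```

```bash
python3 -m creep '{"delta_pos":[[0,0,0],[-0.002,-0.0135,0.003],[-0.0045,-0.031,0.007],[-0.0045,-0.031,0.007],[-0.0045,-0.031,0.007],[-0.0045,-0.031,0.007],[-0.0045,-0.031,0.007],[-0.0045,-0.031,0.007],[-0.0045,-0.031,0.007],[-0.0045,-0.031,0.007],[-0.0045,-0.031,0.007],[-0.0045,-0.031,0.007],[-0.0045,-0.031,0.007],[-0.0045,-0.031,0.007],[-0.003,-0.02,0.005],[-0.002,-0.01,0.002],[0,0,0]],"twist":[[0,0,0],[0,0,0],[0,0,0],[0,0,0],[0,0,0],[0,0,0],[0,0,0],[0,0,0],[0,0,0],[0,0,0],[0,0,0],[0,0,0],[0,0,0],[0,0,0],[0,0,0],[0,0,0],[0,0,0]]}'
python3 -m creep '{"delta_pos":[[0,0,0],[0,0,0],[0,0,0],[0,0,0],[0,0,0],[0,0,0],[0,0,0],[0,0,0],[0,0,0],[0,0,0],[0,0,0],[0,0,0],[0,0,0],[0,0,0]],"twist":[[0.17,0.9,3.1],[0.34,1.78,6.24],[0.34,1.78,6.24],[0.34,1.78,6.24],[0.34,1.78,6.24],[0.34,1.78,6.24],[0.34,1.78,6.24],[0.34,1.78,6.24],[0.34,1.78,6.24],[0.34,1.78,6.24],[0.34,1.78,6.24],[0.34,1.78,6.24],[0.17,0.9,3.1],[0,0,0]]}'
python3 g.py 562 -249.8 362 -.314 -.0454 -.948 .99 .143 0
```

```text
t: 28.65
ee_pos: [561.3, -247.5, 361.1]
orientation: [-0.108, -3.103, 0.369]
ft_force: [0.1, -0.7, -2.1]
width: 13.9
grasp_force: 30.0
t: 29.82
ee_pos: [562.3, -244.6, 361.6]
orientation: [-1.902, -2.197, 0.361]
ft_force: [-0.4, 0.8, -3.0]
width: 14.0
grasp_force: 30.0
t 29.8167 tcp [ 562.29 -244.56  361.58] q [-0.35  0.44  1.32 -0.15  1.67 -0.49] w 14.018197707135707 gf 29.997548460960388 F [-0.41  0.84 -3.  ]
tool axes x,y,z [-0.14  0.99  0.    0.94  0.14 -0.32 -0.32 -0.05 -0.95]
shift(tool, mm) [-5.15 -1.12 -0.07]
turn(tool,deg) [-0.19 -0.01  0.02]
turn(tool,deg) [   0.02   -0.3  -179.98]
```

```bash
cat > hb.py <<'E'
from h import *
import sys
np.set_printoptions(precision=2,suppress=True)
from scipy.spatial.transform import Rotation as R
o=grab(sys.argv[1]);s=get_obs();M=R.from_rotvec(s["orientation"]).as_matrix();p=s["ee_pos"];print(p)
for n in o:
    im,W=o[n];m=im.astype(int);L=(W-p)@M
    k=(np.abs(L[...,0])<45)&(L[...,2]>15)&(L[...,2]<165)&(np.abs(L[...,1])<25)&(m[...,0]>m[...,2]+20)
    Q=L[k];print(n,len(Q))
    if len(Q)>30:
        print("  x",np.percentile(Q[:,0],[1,50,99]),"y",np.percentile(Q[:,1],[1,50,99]),"z",np.percentile(Q[:,2],[1,99]))
        F=Q[Q[:,1]<2];
        if len(F)>30:print("  front plane y=a*z+b*x+c",np.linalg.lstsq(np.c_[F[:,2],F[:,0],np.ones(len(F))],F[:,1],rcond=None)[0])
        for z in(40,80,120):
            q=Q[abs(Q[:,2]-z)<10];print("   z",z,"x range",np.percentile(q[:,0],[2,98]) if len(q)>5 else 0)
E
python3 hb.py i
python3 - <<'E'
import cv2
a=cv2.imread('pics/sidei.png')[60:230,300:440];cv2.imwrite('pics/crop7.png',cv2.resize(a,None,fx=3.5,fy=3.5))
E
```

```text
[ 562.16 -244.58  361.92]
side 627
  x [-30.26  14.85  36.78] y [-8.24 -4.85  8.36] z [ 16.43 145.39]
  front plane y=a*z+b*x+c [-0.    0.04 -4.89]
   z 40 x range [-27.38  36.51]
   z 80 x range [-28.31  36.5 ]
   z 120 x range [-27.93  36.28]
top 0
```

View pics/crop7.png

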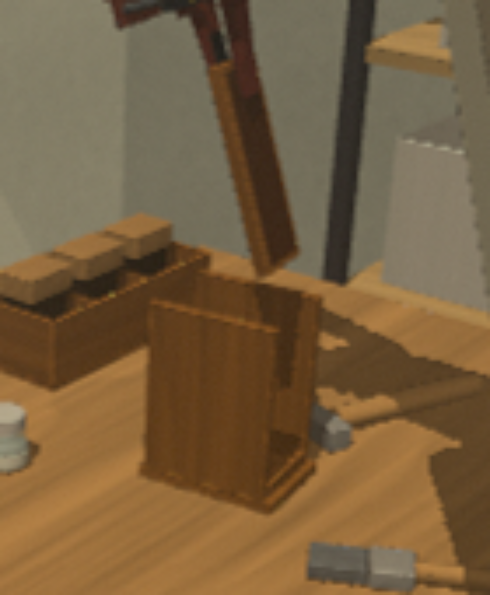

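```bash
python3 -m creep '{"delta_pos":[[-0.0025,0,0],[-0.003,-0.001,0],[-0.002,0,0],[0,0,0],[0,0.0032,0.0095],[0,0.0048,0.0142],[0,0.0048,0.0142],[0,0.0048,0.0142],[0,0.0048,0.0142],[0,0.0032,0.0095],[0,0,0],[0,0,0]],"twist":[[-0.1,0,0],[-0.1,0,0],[0,0,0],[0,0,0],[0,0,0],[0,0,0],[0,0,0],[0,0,0],[0,0,0],[0,0,0],[0,0,0],[0,0,0]]}'
python3 hb.py j; python3 g.py 562.3 -252.1 165 -.314 -.0454 -.948 .99 .143 0
```

```text
t: 30.92
ee_pos: [562.3, -253.0, 282.2]
orientation: [-1.902, -2.2, 0.358]
ft_force: [0.5, -0.5, -2.5]
width: 14.0
grasp_force: 30.0
[ 563.04 -253.25  283.54]
side 641
  x [-42.64   0.93  43.27] y [-22.34  -5.58   9.27] z [ 16.17 162.78]
  front plane y=a*z+b*x+c [-0.03  0.06 -4.36]
   z 40 x range [-27.36  36.43]
   z 80 x range [-26.42  35.47]
   z 120 x range [-43.05  43.35]
top 0
t 31.0167 tcp [ 563.04 -253.25  283.54] q [-0.36  0.5   1.41 -0.16  1.52 -0.48] w 13.958787653592871 gf 29.996676743030548 F [ 1.23 -1.14 -2.11]
tool axes x,y,z [-0.14  0.99 -0.    0.94  0.14 -0.32 -0.31 -0.05 -0.95]
shift(tool, mm) [  1.36  36.82 112.68]
turn(tool,deg) [0.13 0.08 0.06]
turn(tool,deg) [  -0.12    0.21 -179.94]
```

```bash
python3 -m creep '{"delta_pos":[[0.001,0.0032,0.0095],[0,0.0048,0.0142],[0,0.0048,0.0142],[0,0.0048,0.0142],[0,0.0048,0.0142],[0,0.0048,0.0142],[0,0.0032,0.0095],[0,0.0016,0.0047],[0,0,0],[0,0,0]],"twist":[[0,0,0],[0,0,0],[0,0,0],[0,0,0],[0,0,0],[0,0,0],[0,0,0],[0,0,0],[0,0,0],[0,0,0]]}'
python3 g.py 562.3 -252.1 153.7 -.314 -.0454 -.948 .99 .143 0
python3 - <<'E'
from h import *
np.set_printoptions(precision=1,suppress=True)
o=grab("k")
im=o["side"][0];cv2.imwrite('pics/crop8.png',cv2.resize(im[100:220,310:430,::-1],None,fx=5,fy=5))
E
```

```text
t: 31.85
ee_pos: [563.2, -252.1, 183.2]
orientation: [-1.904, -2.201, 0.357]
ft_force: [1.1, -0.5, -2.3]
width: 14.2
grasp_force: 30.0
t 31.85 tcp [ 563.16 -252.13  183.16] q [-0.36  0.59  1.48 -0.16  1.35 -0.45] w 14.166349668113085 gf 29.996725022792816 F [ 1.13 -0.55 -2.34]
tool axes x,y,z [-0.14  0.99 -0.    0.94  0.14 -0.32 -0.31 -0.05 -0.95]
shift(tool, mm) [ 0.17  8.5  28.22]
turn(tool,deg) [0.09 0.06 0.06]
turn(tool,deg) [  -0.09    0.15 -179.94]
```

View pics/crop8.png

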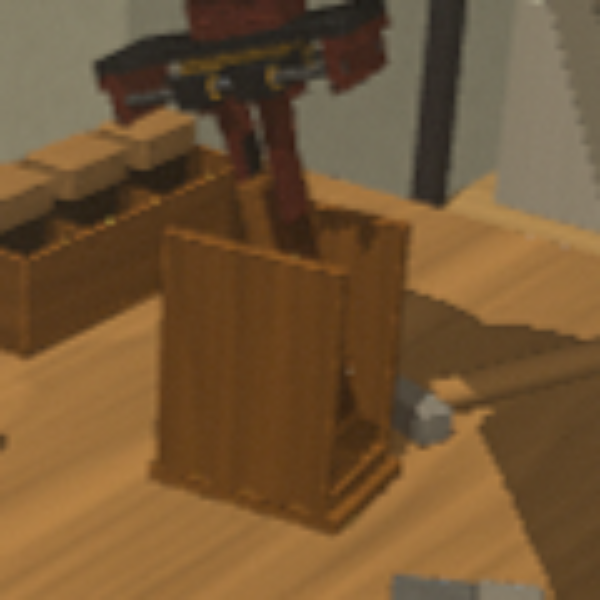

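The board is between the cheeks with its foot above the floor behind the lip. Lowering slowly now.

```bash
python3 -m creep '{"delta_pos":[[0,0.0013,0.0038],[0,0.0013,0.0038],[0,0.0013,0.0038],[0,0.001,0.0028],[0,0.001,0.0028],[0,0.0006,0.0019],[0,0.0006,0.0019],[0,0,0]],"twist":[[0,0,0],[0,0,0],[0,0,0],[0,0,0],[0,0,0],[0,0,0],[0,0,0],[0,0,0]]}'
python3 -m creep '{"delta_pos":[[0,0.0003,0.001],[0,0.0003,0.001],[0,0.0003,0.001],[0,0.0003,0.001],[0,0,0]],"twist":[[0,0,0],[0,0,0],[0,0,0],[0,0,0],[0,0,0]]}'
```

```text
t: 32.62
ee_pos: [562.8, -251.9, 160.3]
orientation: [-1.903, -2.201, 0.358]
ft_force: [0.6, -0.5, -2.8]
width: 13.8
grasp_force: 30.0
t: 33.03
ee_pos: [562.8, -252.0, 156.5]
orientation: [-1.903, -2.201, 0.358]
ft_force: [-0.7, -0.2, -3.1]
width: 13.5
grasp_force: 30.0
```

```bash
python3 -m creep '{"delta_pos":[[0,0.0003,0.001],[0,0.0003,0.001],[0,0,0]],"twist":[[0,0,0],[0,0,0],[0,0,0]]}'
python3 -m creep '{"delta_pos":[[0,0.0003,0.0007],[0,0,0]],"twist":[[0,0,0],[0,0,0]]}'
python3 -m creep '{"delta_pos":[[0,0.0003,0.0007],[0,0,0]],"twist":[[0,0,0],[0,0,0]]}'
```

```text
t: 33.28
ee_pos: [562.7, -252.0, 154.4]
orientation: [-1.903, -2.201, 0.358]
ft_force: [-0.8, -0.0, -2.8]
width: 14.0
grasp_force: 30.0
t: 33.45
ee_pos: [562.7, -252.1, 153.9]
orientation: [-1.903, -2.201, 0.358]
ft_force: [-0.6, 0.5, -0.6]
width: 13.9
grasp_force: 30.0
t: 33.62
ee_pos: [562.7, -252.1, 153.8]
orientation: [-1.903, -2.201, 0.358]
ft_force: [-2.9, 0.2, 4.0]
width: 13.7
grasp_force: 30.0
```

```bash
python3 -m creep '{"delta_pos":[[0,0.0013,0],[0,0,0]],"twist":[[0.5,0,0],[0,0,0]]}'
python3 -m creep '{"delta_pos":[[0,0.0013,0],[0,0,0]],"twist":[[0.5,0,0],[0,0,0]]}'
```

```text
t: 33.78
ee_pos: [563.0, -252.1, 153.3]
orientation: [-1.897, -2.194, 0.371]
ft_force: [-7.0, -0.2, 7.6]
width: 14.0
grasp_force: 30.0
t: 33.95
ee_pos: [563.3, -252.0, 153.1]
orientation: [-1.891, -2.187, 0.382]
ft_force: [-8.7, -0.9, 9.2]
width: 13.9
grasp_force: 30.0
```

```bash
python3 -m creep '{"delta_pos":[[0,0,0],[0,0,0],[0,0,0],[0,0,0],[0,0,0],[0,0,0]],"twist":[[0,0,0],[0,0,0],[0,0,0],[0,0,0],[0,0,0],[0,0,0]]}' 0.5
python3 -m creep '{"delta_pos":[[0,0,-0.003],[0,0,-0.007],[0,0,-0.015],[0,0,-0.02],[0,0,-0.025],[0,0,-0.03],[0,0,-0.03],[0,0,-0.03],[0,0,-0.03],[0,0,-0.02]],"twist":[[0,0,0],[0,0,0],[0,0,0],[0,0,0],[0,0,0],[0,0,0],[0,0,0],[0,0,0],[0,0,0],[0,0,0]]}'
python3 g.py 500 0 360
```

```text
t: 34.45
ee_pos: [565.6, -251.7, 152.1]
orientation: [-1.895, -2.191, 0.375]
ft_force: [-0.5, -0.2, -0.6]
width: 43.6
grasp_force: 0.0
t: 35.28
ee_pos: [636.0, -241.4, 354.3]
orientation: [-1.897, -2.194, 0.373]
ft_force: [-0.1, -0.4, -0.0]
width: 43.7
grasp_force: 0.0
t 35.2833 tcp [ 635.95 -241.43  354.26] q [-0.31  0.56  1.14 -0.15  1.74 -0.46] w 43.714735171968215 gf 0.0 F [-0.12 -0.37 -0.01]
tool axes x,y,z [-0.14  0.99 -0.    0.93  0.14 -0.33 -0.33 -0.05 -0.94]
shift(tool, mm) [258.54 -96.13  26.86]
```

Now I'll move the arm aside and inspect from both views.

```bash
python3 -m creep '{"delta_pos":[[0.015,0,0],[0.03,0,0],[0.035,0,0],[0.035,0,0],[0.035,0,0],[0.035,0,0],[0.035,0,0],[0.035,0,0],[0.02,0,0],[0,0,0]],"twist":[[0,0,0],[0,0,0],[0,0,0],[0,0,0],[0,0,0],[0,0,0],[0,0,0],[0,0,0],[0,0,0],[0,0,0]]}'
python3 - <<'E'
from h import *
np.set_printoptions(precision=1,suppress=True)
o=grab("z");o0=load("0")
X=np.array([.99,.143]);Y=np.array([-.143,.99])
for n,O in(("top",np.array([552.6,-253])),("side",np.array([549.3,-249.6]))):
    im,W=o[n];d=W[...,:2]-O;rx=d@X;ry=d@Y;z=W[...,2];m=im.astype(int)
    k=(abs(ry)<30)&(rx>-44)&(rx<40)&(z>30)&(z<195)&(m[...,0]>m[...,2]+15);print(n,k.sum())
    if k.sum()>20:
        f=np.polyfit(z[k],rx[k],1);print("  lean deg",np.degrees(np.arctan(f[0])),"x at z=12:",np.polyval(f,12),"at z=180",np.polyval(f,180),"ry",np.percentile(ry[k],[2,98]),"z",np.percentile(z[k],[2,98]))
    L=W[(m.max(2)<60)&(np.hypot(W[...,0]-690,W[...,1]-30)<50)&(z>40)&(z<51)];print("  lid disc",L.mean(0) if len(L) else 0,len(L))
a=o["side"][0][110:260,210:440,::-1];b=o["top"][0][110:270,220:440,::-1]
cv2.imwrite('pics/crop9.png',np.hstack([cv2.resize(a,(400,261)),cv2.resize(b,(359,261))]).repeat(1,0))
E
```

```text
t: 36.12
ee_pos: [593.4, 35.0, 349.8]
orientation: [-1.889, -2.194, 0.376]
ft_force: [0.2, -0.2, 0.2]
width: 44.0
grasp_force: 0.0
top 385
  lean deg 21.947762761090715 x at z=12: -48.96920900188283 at z=180 18.72909226440776 ry [-29.   28.9] z [ 35.1 186.3]
  lid disc [705.4  -1.4  45.7] 6
side 127
  lean deg 21.082333020110358 x at z=12: -45.32840629841944 at z=180 19.43789026798978 ry [-29.5  29.2] z [ 31.7 184.6]
  lid disc [683.6  37.   44.3] 237
```

View pics/crop9.png

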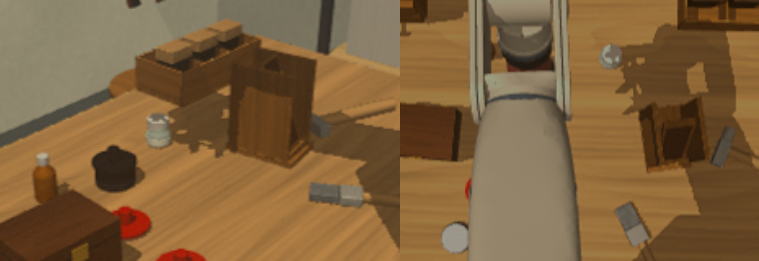

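The board leans about 20–21° on the bar. Its foot is on the floor at the lip, its top is at about 185 mm as expected, and the lid is still home.

```bash
python3 -m creep '{"delta_pos":[[0,0,0],[0,0,0],[0,0,0],[0,0,0]],"twist":[[0,0,0],[0,0,0],[0,0,0],[0,0,0]]}'; python3 -c "
from workcell import *
print(close_job())"
```

```text
t: 36.55
ee_pos: [594.9, 29.6, 350.0]
orientation: [-1.896, -2.189, 0.375]
ft_force: [-0.1, -0.5, 1.1]
width: 44.0
grasp_force: 0.0
the job is handed in; nothing more can be done
None
```

The job is handed in at 36.6 s: the lid is level and home on its tin, and the board stands in the rack with its foot behind the lip, leaning on the bar; the hand-in gave no verdict back.

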